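# Pack and stack the stub trays, then tag the batch

### The arm

A 6-joint arm with a two-finger parallel gripper is mounted at the origin on the work surface. World frame = base frame: x ahead of the robot, y to its left, z up, the work surface at z = 0. Lengths are in m, angles in rad, forces in N, time in s.
With the tool pointing down it reaches from about 0.325 to 0.85 m from the base axis. Payload 15.5 kg.
Tool frame: the origin (TCP) lies at the very end of the fingers, on their centre line; the grasp point (between the pads) lies 19 mm behind it; y points along the fingers, x is the direction in which the jaws open and shut, and the axes are right-handed (so a half turn about y gives the same grasp; the last joint's range is limited). The gripper opens to 91 mm and grips with 3 to 60 N. Pads are 32 mm wide; open, the fingers measure 118 mm over their backs; the gripper's body (76 mm by 178 mm) begins 60 mm behind the grasp point.
Start: joints at [-1.413, 0.494, 1.345, -0, 1.302, -0.096], TCP at [0.156, -0.605, 0.214] pointing down, gripper open.
Joint ranges: [-2.91, 2.91], [-0.82, 2.16], [0.22, 2.67], [-1.22, 4.37], [0.12, 2.79], [-3.08, 3.08]. Speed limits (rad/s): [1.89, 1.89, 2.57, 3.01, 3.01, 3.01].

### API

Orientations are given as [roll, pitch, yaw] about the fixed x, y, z axes, in that order (R = Rz(yaw) Ry(pitch) Rx(roll)).
In Python, from bench import robot, imaging gives the robot as it stands. The module is installed in compiled form; this text tells all that it offers.
- The arm moves only by the tool servo_tool, never from a script. Its argument "commands" is a list of rows, each a list of 5 numbers: the shift along the tool's x, y, z in cm, then the turn about the tool's y in degrees, then the gripper command: -1 is fully open, 1 is shut, values between are in proportion. A call has 1 to 12 rows; each row is the pose to reach, as a shift and turn from the pose commanded when the call began, along the tool's axes at that moment; what a row does not reach only later rows make up. A row lasts 1/10 s, in which the tool goes at most 50 mm and 8.59 degrees, less where a joint would pass 70% of its speed; a pose out of reach is approached as far as the arm can. A call with a gripper value outside its range is refused whole. The fingers move at their own pace and stop on an object; "newtons" is the grip in N (left out, the last holds). Time passes only in rows, so rows that repeat a pose let the fingers close. It gives the time, the measured TCP pose, the force and the opening at its end, in the units of the state.
- robot.observe(): the state, without advancing time (a new reading comes with each control period).
- imaging.capture(name): name is "scene" or "top"; returns (picture, depth): 384x512x3 uint8, red, green, blue; 384x512 float32, m along the optical axis (not along the pixel's ray), 0 where there is no reading.
- imaging.camera_params(name): a dict with "mtx" (3x3 intrinsics, pixels), "world_to_cam" (4x4, takes a point from world to camera coordinates). Camera axes: x right, y up, looking along -z (the intrinsics and any distortion apply to the point x, -y, -z); pixel columns grow to the right and rows downward; lengths in m; the calibration is good to about 2 mm. A picture is of the moment at which its call begins. camera_params takes no time and is no camera call.
- robot.close_job(): hands the job in, once; it reports no verdict.
The state is a dict: "time_s": time; "joint_positions": joint angles; "dq": joint speeds; "tau": joint torques, N m; "tool_pos": TCP position; "orientation": TCP orientation; "force": force on the tool from outside, world axes, zero at the start; "moment": the same for the moment, N m; "grip_width": finger opening in m.
Only numpy, scipy, OpenCV 4.12 (cv2) and the standard library are available. Lean on these libraries where they do the work, as an engineer would, in place of code of your own. Each camera call takes 0.05 s, during which the arm holds its last target.

### The job

Stack all the blue trays on the steel base so that each sits down level inside the corner brackets of the one below, with every loose pipe stub lying flat inside the trays of the stack (any tray will do; put stubs in before the next tray covers theirs). Only when the whole batch is stacked and packed, slide the job tag plain end first into its sleeve until it is fully home against the stop. Leave the can, wrench and brush alone.

Things in the scene. Friction and masses are not known exactly. Their poses are not given: they have to be found in the camera images.
- base: steel stacking base fixed on the bench, 200 (its x) x 132 (its y) mm. Four L-shaped corner brackets, 24 mm long each way, flare outwards and rise 14 mm above its seat; a tray set between them sinks onto the seat. Origin: centre of its underside, z up.
- seat (a point): centre of the base's flat seat, 20 mm above the bench; axes as the base. A stacked tray has its x along the seat's x, either way round. First tray's underside is at the seat, each next one 50 mm higher.
- tray1: blue plastic stacking tray, 168 (its x) x 100 (its y) x 50 mm to the rim, 0.3 kg, walls and floor 4 mm. Origin: centre of its underside. A carrying rib across the middle (x = 0), 12 mm thick in x, 92 mm long, top 44 mm above the underside, makes two compartments 74 (x) x 92 (y) mm, centred at x = +-43 mm. Pinch the rib across its thickness to lift the tray. May be absent.
- tray2: tray just like tray1. All trays have the base's corner brackets on the rim: 14 mm above it, 178 x 110 mm inside at their tops, narrowing to 1.5 mm clearance a side round the tray above, which rests on the rim. May be absent.
- tray3: tray just like tray1. Lift trays empty: a stub lying in a compartment leaves little room for a finger beside the rib. May be absent.
- stub1: steel pipe stub lying on its side, 60 mm long along its own x: 30 mm round tube with a 36 x 36 x 6 mm square flange at each end (48 mm of tube free between). 0.15 kg. Origin at its centre, 18 mm above what it lies on; any flat side may be down. Fits a tray compartment lying along the tray's x. May be absent.
- stub2: pipe stub just like stub1. May be absent.
- stub3: pipe stub just like stub1. May be absent.
- stub4: pipe stub just like stub1. May be absent.
- tag: aluminium job tag: flat plate 110 (its x) x 50 (its y) x 6 mm, 0.15 kg, with an upright grip fin 30 (x) x 10 (y) mm near its rear end, centred at x = -40 mm, its top 45 mm above the underside. Origin: centre of the plate's underside; +x is the plain end, which enters the sleeve first. Pinch the fin across its 10 mm thickness.
- sleeve: flat grey sleeve fixed on the bench, 66 mm wide, 18 high (lip at mouth 23). Origin: bench level under the mouth's middle; x points into it. Inside 54 wide, 11 high, floor 4 mm above the bench. The floor runs on 100 mm before the mouth as a ledge (the tag can be laid down on it, then pushed), its last 45 mm between flared guides 14 mm high.
- sleeve_stop (a point): foot of the stop inside the sleeve, 60 mm behind the mouth, 4 mm above the bench; axes as the sleeve. Fully home, the tag's plain end is against it: the tag's origin is then 55 mm before this point (5 mm inside the mouth) and the fin stands 20 mm outside.
- wrench: bystander: steel wrench lying between the robot and the stubs. Leave alone.
- can: bystander: metal can 66 mm across and 120 mm high, standing beyond the base. Leave alone. Origin: centre of its underside.
- brush: bystander: brush lying at the right of the trays. Leave alone.
Mind the look-alikes: they are no part of the job. Leave any pink or red look-alike of the stub3 alone.

How it is judged:
By the outcome, as a careful person would: the job done as asked, in the order asked, and still so for the second after the job is handed in, with the robot touching nothing.
Of tray1, tray2, tray3 only 2 to 3 are there at a start; the rules pass over those that are not, and their reading is None.
Of stub1, stub2, stub3, stub4 only 2 to 4 are there at a start; the rules pass over those that are not, and their reading is None.
At some moment in a run one of stub1, stub2, stub3, stub4, tag may be knocked a few centimetres aside while the robot is not near it.
Once in a run the grip may slacken for a moment while it holds something.
It also fails if it takes over 210 s, if anything falls off the work surface, if the arm or the gripper's body presses on something with over 40 N, if the wrist force passes 120 N, or if a joint passes its speed limit or range.

## Working session

There is one attempt and no reset: what is moved stays moved. The work goes in short steps, Python scripts to look and compute and a tool call to move; the robot and the scene stay as the last step left them, time stands still between calls to the robot, and variables do not carry over. Pictures are saved under pics/ and viewed, and the job is handed in when it is done.

Besides the shell and the picture viewer there is one more tool, called after "Emit:" as name(argument=value, ...), one argument or row to a line, values as JSON. servo_tool: Moves the arm, as the interface text tells. Its arguments: {"type":"object","properties":{"commands":{"type":"array"},"newtons":{"type":"number"}},"required":["commands"]}

```bash
mkdir -p pics; ls; cat > h.py <<'E'
import numpy as np, cv2
from bench import robot, imaging
def snap(name,fn):
    p,d=imaging.capture(name)
    cv2.imwrite(f'pics/{fn}.png',cv2.cvtColor(p,cv2.COLOR_RGB2BGR)); np.savez(f'pics/{fn}.npz',p=p,d=d)
    return p,d
def world(name,d):
    c=imaging.camera_params(name);K=np.array(c['mtx']);T=np.linalg.inv(np.array(c['world_to_cam']))
    v,u=np.mgrid[0:d.shape[0],0:d.shape[1]].astype(float)
    x=(u-K[0,2])/K[0,0]*d; y=(v-K[1,2])/K[1,1]*d
    P=np.stack([x,-y,-d,np.ones_like(d)],-1)@T.T
    W=P[...,:3]; W[d<=0]=np.nan
    return W
E
python3 - <<'E'
from h import *
for n in ('scene','top'):
    p,d=snap(n,n+'0'); c=imaging.camera_params(n); print(n,c)
    b=cv2.imread(f'pics/{n}0.png'); cv2.imwrite(f'pics/{n}0b.png',cv2.resize(b,(800,600),interpolation=cv2.INTER_CUBIC))
print(robot.observe())
E
```

```text
pics
scene {'mtx': array([[446.20912752,   0.        , 261.85221086],
       [  0.        , 446.20912752, 191.62064711],
       [  0.        ,   0.        ,   1.        ]]), 'world_to_cam': array([[-0.18527101,  0.98267535,  0.00487963,  0.13020225],
       [-0.6201749 , -0.12077507,  0.77511062,  0.25405365],
       [ 0.76227144,  0.1405793 ,  0.6318067 , -1.91938076],
       [ 0.        ,  0.        ,  0.        ,  1.        ]])}
top {'mtx': array([[442.98846803,   0.        , 251.16474992],
       [  0.        , 442.98846803, 194.73730339],
       [  0.        ,   0.        ,   1.        ]]), 'world_to_cam': array([[-2.38139116e-02, -9.99716381e-01,  2.33756514e-04,
        -2.85895361e-02],
       [ 9.96643596e-01, -2.37223957e-02,  7.83504374e-02,
        -5.23860990e-01],
       [-7.83226705e-02,  2.09880232e-03,  9.96925852e-01,
        -1.24036456e+00],
       [ 0.00000000e+00,  0.00000000e+00,  0.00000000e+00,
         1.00000000e+00]])}
{'time_s': 0.1, 'joint_positions': array([-1.41353290e+00,  4.94129889e-01,  1.34608431e+00,  4.85675626e-06,
        1.30253468e+00, -9.54981464e-02]), 'dq': array([-1.28637913e-03, -6.17934474e-04, -2.83653609e-03,  1.97163134e-04,
       -1.25990843e-03, -2.54510510e-05]), 'tau': array([ 1.81868090e-04, -8.80239058e+01, -3.82545590e+01,  7.07519450e-02,
        4.82958835e-02, -3.86693830e-05]), 'tool_pos': array([ 0.15624773, -0.60477807,  0.21338728]), 'orientation': array([-1.57068142e+00,  1.15051515e-03, -1.31803598e+00]), 'force': array([-0.37897908,  0.27193711,  0.64921485]), 'moment': array([-0.00500029,  0.07478659,  0.04030253]), 'grip_width': 0.09089494017236302}
```

View pics/top0b.png

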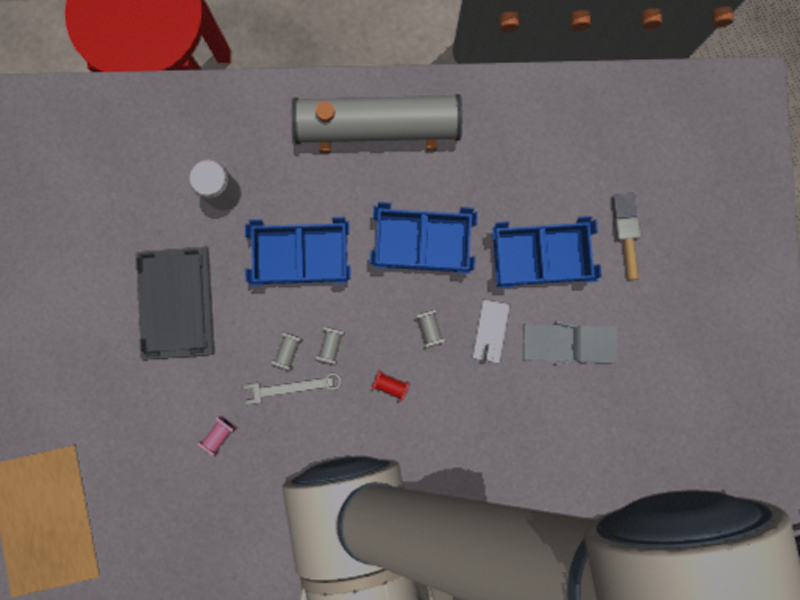

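View pics/scene0b.png

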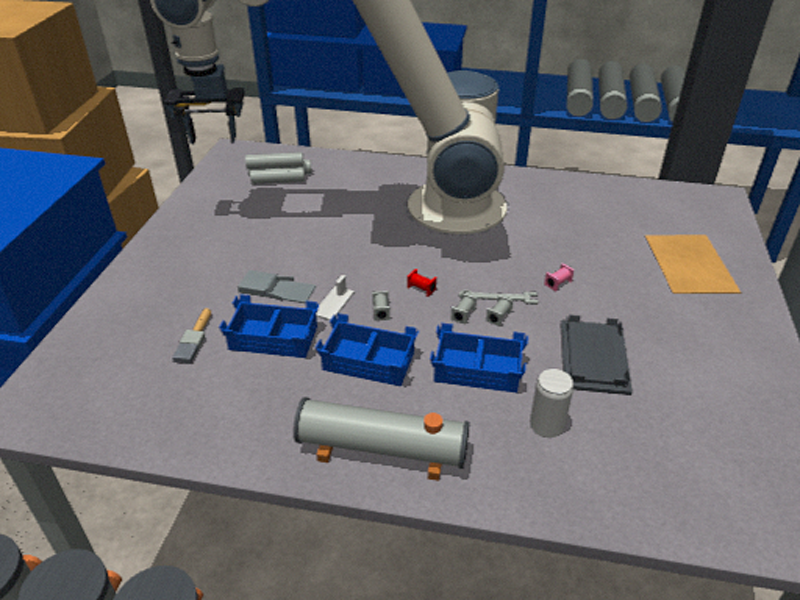

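```bash
cat > m.py <<'E'
from h import *
import sys
def load(fn,name='top'):
    z=np.load(f'pics/{fn}.npz'); return z['p'],world(name,z['d'])
def rect(W,mask,label=''):
    pts=W[mask][:,:2]; pts=pts[~np.isnan(pts).any(1)]
    r=cv2.minAreaRect((pts*1000).astype(np.float32))
    print(label,'n',len(pts),'c',np.round(r[0],1),'size',np.round(r[1],1),'ang',round(r[2],1)); return r
E
python3 - <<'E'
from m import *
p,W=load('top0'); 
z=W[...,2]
print('bench z',[round(float(np.nanmedian(z[a:b,c:d])),4) for a,b,c,d in [(300,310,180,190),(100,110,300,310),(240,250,420,430),(200,210,140,150)]])
h=(np.nan_to_num(z*1000).clip(-5,80)+5)*3
roi=h[110:310,70:420].astype(np.uint8)
cv2.imwrite('pics/hmap0.png',cv2.applyColorMap(cv2.resize(roi,None,fx=2.2,fy=2.2,interpolation=cv2.INTER_NEAREST),cv2.COLORMAP_JET))
cv2.imwrite('pics/crop0.png',cv2.resize(cv2.imread('pics/top0.png')[110:310,70:420],None,fx=2.2,fy=2.2,interpolation=cv2.INTER_CUBIC))
E
```

```text
bench z [0.0015, -0.0004, -0.0001, -0.0003]
```

View pics/hmap0.png

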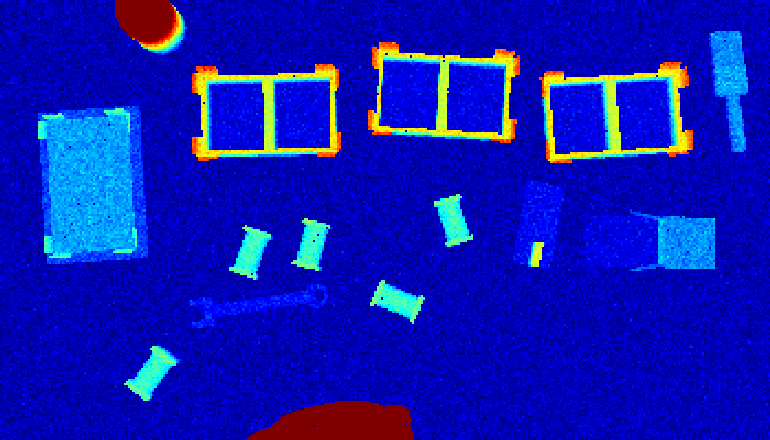

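View pics/crop0.png

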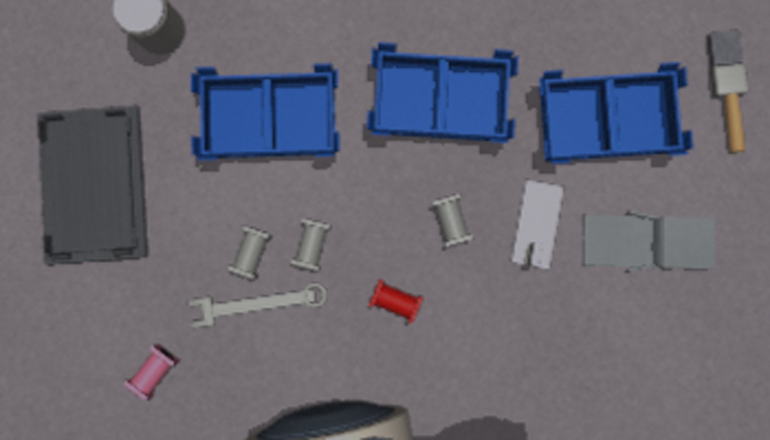

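```bash
cat >> m.py <<'E'
def comps(W,zmin,zmax,xr=(0.25,0.85),yr=(-0.6,0.5),minn=25,extra=None,lab=''):
    z=W[...,2]; m=(z>zmin)&(z<zmax)&(W[...,0]>xr[0])&(W[...,0]<xr[1])&(W[...,1]>yr[0])&(W[...,1]<yr[1])
    if extra is not None: m&=extra
    n,l,s,c=cv2.connectedComponentsWithStats(m.astype(np.uint8))
    out=[]
    for i in range(1,n):
        if s[i,4]<minn: continue
        px=np.round(c[i]).astype(int); out.append((l==i,rect(W,l==i,f'{lab} px{tuple(px.tolist())} zmed {np.nanmedian(z[l==i])*1000:.1f}')))
    return out
E
python3 - <<'E'
from m import *
p,W=load('top0'); f=p.astype(int)
blue=(f[...,2]>f[...,0]+40)
print('trays rim+br'); comps(W,.040,.075,extra=blue)
print('brackets');comps(W,.055,.080,extra=blue,minn=8)
print('mid 6-40, not blue'); comps(W,.012,.040,extra=~blue)
print('base all'); comps(W,.005,.045,yr=(.15,.5),extra=~blue)
print('low'); comps(W,.003,.09,yr=(-.5,-.1),extra=~blue)
E
```

```text
trays rim+br
 px(271, 151) zmed 49.3 n 673 c [640. -99.] size [184.8 119.3] ang 84.8
 px(190, 160) zmed 49.4 n 700 c [619.6 125.6] size [117.5 185.8] ang 0.3
 px(351, 160) zmed 49.0 n 708 c [ 607.9 -316.6] size [117.6 186. ] ang 2.6
brackets
 px(245, 130) zmed 61.3 n 21 c [701.2 -29.5] size [19.7  5.2] ang 86.0
 px(240, 135) zmed 61.9 n 17 c [685.6 -13.8] size [ 5.5 20.1] ang 88.7
 px(298, 133) zmed 60.2 n 17 c [ 689.  -176.9] size [20.3  5.5] ang 72.5
 px(304, 139) zmed 61.6 n 19 c [ 670.9 -191.6] size [ 5.4 19.5] ang 87.5
 px(217, 140) zmed 59.0 n 20 c [675.4  52.1] size [19.7  5.8] ang 87.3
 px(375, 139) zmed 61.0 n 21 c [ 667.1 -386.8] size [ 5.7 21.7] ang 4.7
 px(163, 141) zmed 61.4 n 22 c [674.5 200.4] size [21.9  6.9] ang 84.8
 px(223, 144) zmed 62.0 n 15 c [661.6  35.4] size [ 3.3 20. ] ang 88.5
 px(380, 145) zmed 60.5 n 22 c [ 651.1 -403.5] size [20.   5.5] ang 11.2
 px(158, 147) zmed 62.2 n 21 c [658.  215.1] size [21.8  4.7] ang 1.1
 px(321, 143) zmed 62.7 n 16 c [ 660.8 -239.4] size [ 4.  19.3] ang 6.8
 px(316, 149) zmed 62.6 n 13 c [ 643.  -223.5] size [22.4  4.3] ang 11
[... 2375 characters left out ...]
1.5] size [36.8 81.5] ang 3.7
 px(139, 279) zmed 30.2 n 284 c [292.4 282.5] size [36.7 69.9] ang 51.4
low
 px(282, 83) zmed 74.9 n 429 c [ 831.7 -140.6] size [36.3 80.5] ang 0.1
 px(401, 147) zmed 17.5 n 640 c [ 639.3 -477.3] size [167.8  43.2] ang 2.0
 px(286, 139) zmed 20.4 n 45 c [ 681.2 -145.1] size [69.5  2.3] ang 84.5
 px(372, 157) zmed 21.1 n 116 c [ 626.  -386.9] size [104.4  48.9] ang 35.9
 px(338, 153) zmed 18.8 n 60 c [ 639.4 -291.6] size [89.5 44.8] ang 49.5
 px(314, 212) zmed 6.2 n 558 c [ 472.  -223.9] size [ 59.5 113.3] ang 80.6
 px(277, 211) zmed 31.3 n 192 c [ 478.5 -119.2] size [35.9 69.1] ang 88.5
 px(369, 220) zmed 14.2 n 1100 c [ 445.5 -364.4] size [169.3  86.5] ang 79.5
```

```bash
python3 - <<'E'
from m import *
p,W=load('top0'); f=p.astype(int)
blue=(f[...,2]>f[...,0]+40)
print('base br'); comps(W,.0265,.045,yr=(.26,.5),xr=(.4,.68),extra=~blue,minn=6)
print('seat'); comps(W,.012,.026,yr=(.26,.5),xr=(.4,.68),extra=~blue,minn=60)
print('roof'); o=comps(W,.014,.030,yr=(-.47,-.25),xr=(.38,.52),extra=~blue,minn=20)
g=(f[...,1]>f[...,0])
m=g&(W[...,1]<-.24)&(W[...,1]>-.48)&(W[...,0]>.38)&(W[...,0]<.52)
# sleeve edges per column
for c in range(326,400,4):
    r=np.where(m[:,c])[0]
    if len(r)>5: a,b=r.min(),r.max(); print(c,len(r),np.round(W[a,c]*1000,1),np.round(W[b,c]*1000,1))
for r in range(206,232,4):
    c=np.where(m[r])[0]; print(r,np.round(W[r,c.min()]*1000,1),np.round(W[r,c.max()]*1000,1), [int(round(v)) for v in W[r,330:398:4,2]*1000])
print('fin');comps(W,.02,.06,yr=(-.27,-.17),xr=(.38,.56),extra=~blue,minn=6)
print('plate');comps(W,.0035,.012,yr=(-.27,-.16),xr=(.38,.56),extra=~blue,minn=60)
E
```

```text
base br
 px(124, 162) zmed 31.9 n 31 c [623.  315.5] size [40.9 17.7] ang 50.7
 px(94, 162) zmed 32.2 n 18 c [625.3 404.6] size [ 3.9 23.6] ang 5.2
 px(88, 168) zmed 31.6 n 24 c [607.3 419.4] size [ 7.2 21.5] ang 89.7
 px(131, 217) zmed 31.7 n 13 c [467.6 299.3] size [22.4  5.1] ang 12.3
 px(91, 220) zmed 29.6 n 20 c [460.5 411.3] size [19.8  6.1] ang 0.3
 px(125, 224) zmed 32.4 n 16 c [449.6 314.6] size [23.4  2.9] ang 88.6
 px(97, 226) zmed 31.0 n 17 c [446.  395.5] size [25.2  2.9] ang 88.6
seat
 px(111, 193) zmed 19.1 n 2456 c [537.4 358.5] size [198.3 129.9] ang 3.8
roof
 px(381, 220) zmed 18.3 n 548 c [ 444.1 -406.6] size [79.6 65.4] ang 88.6
338 23 [ 480.  -289.6    5.9] [ 417.1 -287.3    4.7]
342 23 [ 479.8 -301.3    4.6] [ 416.8 -299.1    3.3]
346 23 [ 479.6 -313.3    2.4] [ 416.5 -309.5    8.1]
350 22 [ 476.5 -325.     0.9] [ 416.2 -322.6    0.9]
354 23 [ 479.2 -337.1   -0.8] [ 416.  -332.4    7.9]
358 27 [ 484.1 -345.7   12.3] [ 410.1 -342.4   12.7]
362 25 [ 480.8 -356.2   15.7] [ 412.7 -353.3   15.4]
366 24 [ 477.7 -367.6   15.3] [ 412.4 -365.2   13.1]
370 22 [ 474.5 -378
[... 608 characters left out ...]
+02 -3.000e-01] [ 458.8 -443.7   15.2] [-1, 1, -1, 7, 2, 3, 5, 4, 4, 2, 21, 17, 22, 14, 15, 18, 18]
218 [ 451.5 -282.7    5.7] [ 447.4 -445.9   15.5] [-1, -1, 4, 4, 4, 3, 11, 1, 3, 3, 22, 19, 13, 21, 17, 19, 15]
222 [ 440.2 -280.8   -1.5] [ 436.  -445.1   16.4] [1, 0, 5, 5, 3, -1, 4, 3, 4, 5, 20, 20, 18, 19, 13, 16, 16]
226 [ 428.7 -280.7   -3.1] [ 424.7 -443.6   19.1] [1, -2, 0, 3, 5, 9, 4, 3, 4, -2, 24, 18, 13, 21, 17, 19, 19]
230 [ 417.2 -282.3    1. ] [ 413.4 -443.3   18.6] [3, 1, 5, 3, 8, 1, 8, 2, 4, 15, 13, 20, 21, 15, 17, 17, 19]
fin
 px(313, 225) zmed 44.2 n 51 c [ 432.9 -212.1] size [10.1 29.7] ang 78.0
plate
 px(314, 210) zmed 6.1 n 469 c [ 472.6 -223.8] size [ 59.  112.1] ang 80.6
```

```bash
cat > go.py <<'E'
from h import *
import sys
from scipy.spatial.transform import Rotation as Ro
def go(x,y,z,yaw):
    s=robot.observe(); p=np.array(s['tool_pos']); R=Ro.from_euler('xyz',s['orientation']).as_matrix()
    sh=R.T@(np.array([x,y,z])-p)*100
    psi=np.degrees(np.arctan2(R[1,0],R[0,0])); t=-((yaw-psi+180)%360-180)
    print(f"t={s['time_s']:.1f} at {np.round(p,4)} psi {psi:.1f} shift {np.round(sh,2)} turn {t:.1f} rows>={max(np.linalg.norm(sh)/5,abs(t)/8.59):.1f} w {s['grip_width']:.4f} F {np.round(s['force'],1)}")
if __name__=='__main__':
    a=list(map(float,sys.argv[1:])); 
    for i in range(0,len(a),4): go(*a[i:i+4])
E
python3 go.py .6193 .1255 .214 -89.4  .6193 .1255 .10 -89.4
```

```text
t=0.1 at [ 0.1562 -0.6048  0.2134] psi -75.5 shift [-5.913e+01  1.000e-02  6.310e+01] turn 13.9 rows>=17.3 w 0.0909 F [-0.4  0.3  0.6]
t=0.1 at [ 0.1562 -0.6048  0.2134] psi -75.5 shift [-59.11  11.41  63.1 ] turn 13.9 rows>=17.4 w 0.0909 F [-0.4  0.3  0.6]
```

Emit:
servo_tool(
  commands=[
    [-59.13,0,63.1,13.9,0],
    [-59.13,0,63.1,13.9,0],
    [-59.13,0,63.1,13.9,0],
    [-59.13,0,63.1,13.9,0],
    [-59.13,0,63.1,13.9,0],
    [-59.13,0,63.1,13.9,0],
    [-59.13,0,63.1,13.9,0],
    [-59.13,0,63.1,13.9,0],
    [-59.13,0,63.1,13.9,0],
    [-59.13,0,63.1,13.9,0],
    [-59.13,0,63.1,13.9,0],
    [-59.13,0,63.1,13.9,0],
  ],
)

```text
time_s: 1.3
tool_pos: [0.4783, -0.0963, 0.2139]
orientation: [-1.571, -0.0, -1.561]
force: [0.8, -1.8, -0.8]
grip_width: 0.0455
```

```bash
python3 go.py .6193 .1255 .10 -89.4; python3 -c "
from h import *
print(robot.observe()['joint_positions'])"
```

```text
t=1.3 at [ 0.4783 -0.0963  0.2139] psi -89.4 shift [-22.04  11.39  14.33] turn -0.0 rows>=5.7 w 0.0455 F [ 0.8 -1.8 -0.8]
[-3.21209420e-01  3.01879824e-01  1.67409352e+00 -4.42444825e-05
  1.16571049e+00  1.23933679e+00]
```

Emit:
servo_tool(
  commands=[
    [-22,11,14.3,0,0],
    [-22,11,14.3,0,0],
    [-22,11,14.3,0,0],
    [-22,11,14.3,0,0],
    [-22,11,14.3,0,0],
    [-22,11,14.3,0,0],
    [-22,11,14.3,0,0],
    [-22,11,14.3,0,0],
    [-22,11,14.3,0,0],
  ],
)

```text
time_s: 2.2
tool_pos: [0.618, 0.1223, 0.1042]
orientation: [-1.571, -0.0, -1.561]
force: [-0.1, -0.9, -0.0]
grip_width: 0.0454
```

```bash
python3 go.py .6193 .1255 .012 -89.4; python3 - <<'E'
from m import *
snap('top','t1')
b=cv2.imread('pics/t1.png'); cv2.imwrite('pics/t1c.png',cv2.resize(b[110:310,70:420],None,fx=2.2,fy=2.2,interpolation=cv2.INTER_CUBIC))
E
```

```text
t=2.2 at [0.618  0.1223 0.1042] psi -89.4 shift [-0.32  9.22  0.14] turn -0.0 rows>=1.8 w 0.0454 F [-0.1 -0.9 -0. ]
```

View pics/t1c.png

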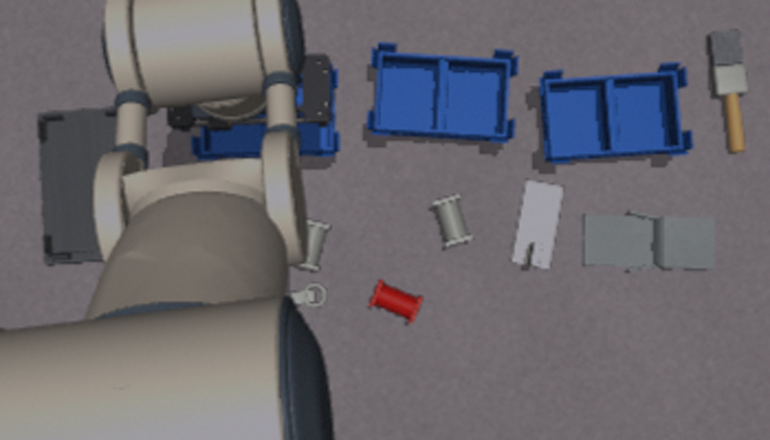

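Emit:
servo_tool(
  commands=[
    [-0.2,5,0,0,0],
    [-0.2,9.2,0,0,0],
    [-0.2,9.2,0,0,0],
    [-0.2,9.2,0,0,0],
    [-0.2,9.2,0,0,0],
  ],
)

```text
time_s: 2.75
tool_pos: [0.6198, 0.1248, 0.0144]
orientation: [-1.568, 0.0, -1.561]
force: [-0.3, -0.2, 1.2]
grip_width: 0.0454
```

```bash
python3 go.py .6193 .1255 .012 -89.4
```

```text
t=2.8 at [0.6198 0.1248 0.0144] psi -89.4 shift [-0.07  0.24 -0.05] turn -0.0 rows>=0.1 w 0.0454 F [-0.3 -0.2  1.2]
```

Emit:
servo_tool(
  commands=[
    [0,0,0,0,1],
    [0,0,0,0,1],
    [0,0,0,0,1],
    [0,0,0,0,1],
    [0,0,0,0,1],
    [0,0,0,0,1],
  ],
  newtons=50,
)

```text
time_s: 3.35
tool_pos: [0.6184, 0.1251, 0.0122]
orientation: [-1.571, 0.0, -1.561]
force: [-1.4, 1.0, 5.9]
grip_width: 0.0117
```

Emit:
servo_tool(
  commands=[
    [0,-5,0,0,1],
    [0,-10,0,0,1],
    [0,-16,0,0,1],
    [0,-16,0,0,1],
    [0,-16,0,0,1],
    [0,-16,0,0,1],
  ],
)

```text
time_s: 3.95
tool_pos: [0.6174, 0.1249, 0.1702]
orientation: [-1.573, -0.0, -1.561]
force: [-1.4, -0.3, -2.6]
grip_width: 0.0119
```

```bash
python3 go.py .5375 .359 .172 3.1
```

```text
t=4.0 at [0.6174 0.1249 0.1702] psi -89.4 shift [-23.49  -0.17  -7.75] turn -92.5 rows>=10.8 w 0.0119 F [-1.4 -0.3 -2.6]
```

Emit:
servo_tool(
  commands=[
    [-23.5,0,-7.8,-92.5,1],
    [-23.5,0,-7.8,-92.5,1],
    [-23.5,0,-7.8,-92.5,1],
    [-23.5,0,-7.8,-92.5,1],
    [-23.5,0,-7.8,-92.5,1],
    [-23.5,0,-7.8,-92.5,1],
    [-23.5,0,-7.8,-92.5,1],
    [-23.5,0,-7.8,-92.5,1],
    [-23.5,0,-7.8,-92.5,1],
    [-23.5,0,-7.8,-92.5,1],
    [-23.5,0,-7.8,-92.5,1],
    [-23.5,0,-7.8,-92.5,1],
  ],
)

```text
time_s: 5.15
tool_pos: [0.5369, 0.3586, 0.1693]
orientation: [-1.573, 0.004, 0.056]
force: [0.2, 0.7, -1.9]
grip_width: 0.0119
```

```bash
python3 go.py .5375 .359 .07 3.1
```

```text
t=5.2 at [0.5369 0.3586 0.1693] psi 3.2 shift [0.1  9.93 0.05] turn 0.1 rows>=2.0 w 0.0119 F [ 0.2  0.7 -1.9]
```

Emit:
servo_tool(
  commands=[
    [0,5,0,0,1],
    [0,9.9,0,0,1],
    [0,9.9,0,0,1],
    [0,9.9,0,0,1],
    [0,9.9,0,0,1],
  ],
)

```text
time_s: 5.65
tool_pos: [0.5391, 0.3599, 0.075]
orientation: [-1.57, -0.002, 0.053]
force: [0.3, -0.4, -1.5]
grip_width: 0.0122
```

```bash
python3 go.py .5375 .359 .032 3.1; python3 - <<'E'
from m import *
snap('top','t2');snap('scene','s2')
b=cv2.imread('pics/t2.png'); a=cv2.imread('pics/s2.png')
cv2.imwrite('pics/t2c.png',np.hstack([cv2.resize(b[120:270,60:210],(395,395),interpolation=cv2.INTER_CUBIC),cv2.resize(a[140:290,290:440],(395,395),interpolation=cv2.INTER_CUBIC)]))
E
```

```text
t=5.7 at [0.5391 0.3599 0.075 ] psi 3.0 shift [-0.18  4.3  -0.09] turn -0.1 rows>=0.9 w 0.0122 F [ 0.3 -0.4 -1.5]
```

View pics/t2c.png

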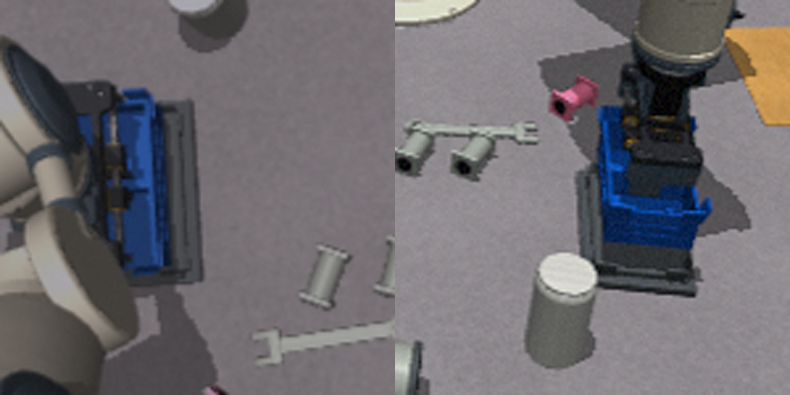

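```bash
python3 go.py .5375 .359 .032 3.1; python3 - <<'E'
from m import *
for fn,n in (('t2','top'),('s2','scene')):
    p,W=load(fn,n); f=p.astype(int); blue=(f[...,2]>f[...,0]+40)
    comps(W,.095,.135,yr=(.2,.5),extra=blue)
    z=W[...,2]; m=blue&(W[...,1]>.2)&(z>.1); print(np.nanpercentile(W[m],[0.5,99.5],axis=0)*1000)
E
```

```text
t=5.8 at [0.5392 0.3599 0.0753] psi 3.0 shift [-0.19  4.33 -0.09] turn -0.1 rows>=0.9 w 0.0121 F [ 0.3 -0.2 -2.9]
 px(116, 188) zmed 110.7 n 370 c [541.1 323.2] size [185.3  42.3] ang 3.2
[[449.49385215 277.26708365 100.82190264]
 [633.21115893 355.14179813 407.9301998 ]]
 px(383, 211) zmed 111.9 n 511 c [538.7 361.3] size [187.8 117. ] ang 2.5
[[446.72473165 299.82494546 100.06636192]
 [633.22130862 422.0857668  379.46581553]]
```

Emit:
servo_tool(
  commands=[
    [-0.2,0,-0.1,0,1],
    [-0.2,2,-0.1,0,1],
    [-0.2,3,-0.1,0,1],
    [-0.2,4.1,-0.1,0,1],
    [-0.2,4.1,-0.1,0,1],
    [-0.2,4.1,-0.1,0,1],
  ],
)

```text
time_s: 6.35
tool_pos: [0.5361, 0.3581, 0.0319]
orientation: [-1.571, 0.0, 0.054]
force: [0.2, 0.2, -1.9]
grip_width: 0.0118
```

```bash
python3 go.py .5375 .359 .032 3.1; python3 - <<'E'
from m import *
snap('scene','s3')
for fn,n in (('s3','scene'),):
    p,W=load(fn,n); f=p.astype(int); blue=(f[...,2]>f[...,0]+40)
    comps(W,.06,.1,yr=(.2,.5),extra=blue)
E
```

```text
t=6.3 at [0.5361 0.3581 0.0319] psi 3.1 shift [ 0.15 -0.01  0.08] turn -0.0 rows>=0.0 w 0.0118 F [ 0.2  0.2 -1.9]
 px(380, 219) zmed 72.8 n 378 c [536.2 358.3] size [190.3 117.6] ang 2.9
```

Emit:
servo_tool(
  commands=[
    [0.1,0.3,0,0,1],
    [0.1,0.3,0,0,1],
    [0.1,0.3,0,0,1],
  ],
)

```text
time_s: 6.7
tool_pos: [0.5366, 0.3584, 0.0306]
orientation: [-1.57, 0.0, 0.054]
force: [-10.5, -3.6, 26.4]
grip_width: 0.0117
```

Emit:
servo_tool(
  commands=[
    [0.1,0.1,0,0,0.2],
    [0.1,0.1,0,0,0.2],
    [0.1,0.1,0,0,0.2],
    [0.1,0.1,0,0,0.2],
    [0.1,-6,0,0,0.2],
    [0.1,-12,0,0,0.2],
    [0.1,-17,0,0,0.2],
    [0.1,-17,0,0,0],
    [0.1,-17,0,0,0],
  ],
)

```text
time_s: 7.6
tool_pos: [0.5396, 0.3591, 0.2028]
orientation: [-1.568, -0.006, 0.054]
force: [1.0, 0.2, -0.2]
grip_width: 0.0452
```

```bash
python3 go.py .640 -.099 .2 -94.7; python3 - <<'E'
from m import *
snap('scene','s4');snap('top','t4')
for fn,n in (('s4','scene'),('t4','top')):
    p,W=load(fn,n); f=p.astype(int); blue=(f[...,2]>f[...,0]+40)
    comps(W,.06,.1,yr=(.2,.5),extra=blue)
    z=W[...,2]; m=blue&(W[...,1]>.25)&(z>.015)&(z<.04); rect(W,m,f'floor z {np.nanmedian(z[m])}')
    if m.sum()>50:
        q=W[m]; A=np.c_[q[:,:2]-q[:,:2].mean(0),np.ones(len(q))]; print('tilt',np.linalg.lstsq(A,q[:,2],rcond=None)[0])
E
```

```text
t=7.6 at [0.5396 0.3591 0.2028] psi 3.1 shift [  7.56   0.2  -46.29] turn 97.8 rows>=11.4 w 0.0452 F [ 1.   0.2 -0.2]
 px(384, 213) zmed 71.1 n 655 c [534.7 358.5] size [192.  117.6] ang 3.1
floor z 0.02885540323952751 n 566 c [537.3 357.5] size [177.5 104.8] ang 5.3
tilt [ 0.01410101 -0.01453863  0.03023135]
 px(113, 190) zmed 67.7 n 476 c [537. 353.] size [184.8 104.9] ang 3.1
floor z 0.02344298491929675 n 1483 c [539.5 356.9] size [176.2  99.2] ang 3.0
tilt [ 0.00183278 -0.02231077  0.02375812]
```

```bash
python3 go.py .4442 .1517 .12 69.9; python3 - <<'E'
from m import *
p,W=load('t4','top'); f=p.astype(int); blue=(f[...,2]>f[...,0]+40)
comps(W,.012,.040,yr=(-.3,.25),xr=(.35,.52),extra=~blue,minn=100)
E
```

```text
t=7.7 at [0.5379 0.3582 0.1987] psi 3.1 shift [-10.46   7.87 -20.11] turn -66.8 rows>=7.8 w 0.0454 F [-1.   0.4 -0.3]
 px(275, 210) zmed 31.0 n 238 c [ 478.6 -108.3] size [60.9 35.9] ang 14.3
 px(211, 221) zmed 30.9 n 240 c [452.2  74.1] size [35.7 60.6] ang 74.8
 px(183, 224) zmed 30.8 n 243 c [444.3 152.1] size [35.6 60. ] ang 70.1
 px(250, 246) zmed 31.5 n 241 c [378.1 -34.1] size [60.2 35.1] ang 65.9
```

Emit:
servo_tool(
  commands=[
    [-10.5,2,-20.1,-66.8,-0.32],
    [-10.5,4,-20.1,-66.8,-0.32],
    [-10.5,7.9,-20.1,-66.8,-0.32],
    [-10.5,7.9,-20.1,-66.8,-0.32],
    [-10.5,7.9,-20.1,-66.8,-0.32],
    [-10.5,7.9,-20.1,-66.8,-0.32],
    [-10.5,7.9,-20.1,-66.8,-0.32],
    [-10.5,7.9,-20.1,-66.8,-0.32],
    [-10.5,7.9,-20.1,-66.8,-0.32],
    [-10.5,7.9,-20.1,-66.8,-0.32],
    [-10.5,7.9,-20.1,-66.8,-0.32],
  ],
)

```text
time_s: 8.8
tool_pos: [0.4436, 0.1519, 0.1195]
orientation: [-1.57, 0.001, 1.217]
force: [1.0, -0.5, -0.1]
grip_width: 0.0602
```

```bash
python3 go.py .4442 .1517 .004 69.9
```

```text
t=8.8 at [0.4436 0.1519 0.1195] psi 69.7 shift [ 1.000e-02  1.155e+01 -7.000e-02] turn -0.2 rows>=2.3 w 0.0602 F [ 1.  -0.5 -0.1]
```

Emit:
servo_tool(
  commands=[
    [0,5,0,0,-0.32],
    [0,9,0,0,-0.32],
    [0,11.5,0,0,-0.32],
    [0,11.5,0,0,-0.32],
    [0,11.5,0,0,-0.32],
    [0,11.5,0,0,-0.32],
    [0,11.5,0,0,1],
    [0,11.5,0,0,1],
    [0,11.5,0,0,1],
    [0,11.5,0,0,1],
    [0,11.5,0,0,1],
    [0,11.5,0,0,1],
  ],
  newtons=40,
)

```text
time_s: 10.0
tool_pos: [0.4442, 0.1519, 0.0051]
orientation: [-1.571, -0.0, 1.22]
force: [0.2, 1.4, 6.2]
grip_width: 0.0288
```

Emit:
servo_tool(
  commands=[
    [0,-5,0,0,1],
    [0,-10,0,0,1],
    [0,-15,0,0,1],
    [0,-15,0,0,1],
    [0,-15,0,0,1],
    [0,-15,0,0,1],
  ],
)

```text
time_s: 10.6
tool_pos: [0.4431, 0.1517, 0.1539]
orientation: [-1.569, 0.001, 1.22]
force: [0.0, -0.4, -1.7]
grip_width: 0.0291
```

```bash
python3 go.py .5804 .3613 .155 93.1
```

```text
t=10.6 at [0.4431 0.1517 0.1539] psi 69.9 shift [24.4  -0.14 -5.68] turn -23.2 rows>=5.0 w 0.0291 F [ 0.  -0.4 -1.7]
```

Emit:
servo_tool(
  commands=[
    [24.4,0,-5.7,-23.2,1],
    [24.4,0,-5.7,-23.2,1],
    [24.4,0,-5.7,-23.2,1],
    [24.4,0,-5.7,-23.2,1],
    [24.4,0,-5.7,-23.2,1],
    [24.4,0,-5.7,-23.2,1],
    [24.4,0,-5.7,-23.2,1],
    [24.4,0,-5.7,-23.2,1],
    [24.4,0,-5.7,-23.2,1],
    [24.4,0,-5.7,-23.2,1],
  ],
)

```text
time_s: 11.6
tool_pos: [0.5811, 0.3605, 0.155]
orientation: [-1.57, 0.0, 1.624]
force: [-0.4, 0.5, -1.2]
grip_width: 0.0293
```

```bash
python3 go.py .5804 .3613 .03 93.1; python3 - <<'E'
from m import *
snap('scene','s5')
a=cv2.imread('pics/s5.png')
cv2.imwrite('pics/s5c.png',cv2.resize(a[120:290,290:460],(600,600),interpolation=cv2.INTER_CUBIC))
E
```

```text
t=11.6 at [0.5811 0.3605 0.155 ] psi 93.0 shift [ 0.08 12.5   0.06] turn -0.1 rows>=2.5 w 0.0293 F [-0.4  0.5 -1.2]
```

View pics/s5c.png

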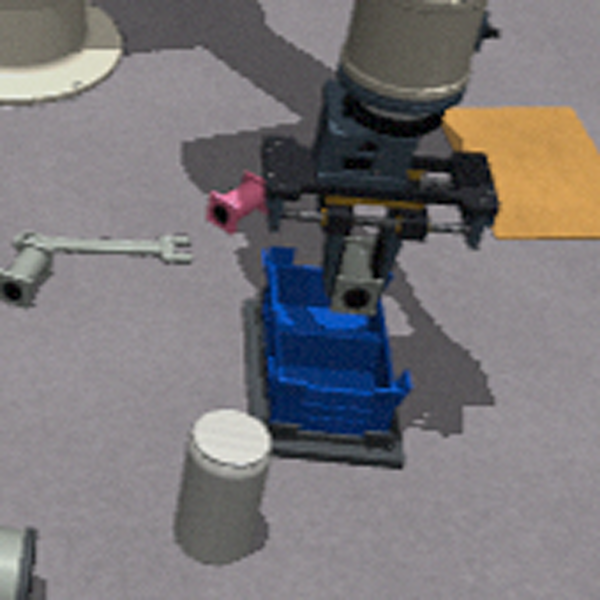

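Emit:
servo_tool(
  commands=[
    [0.1,5,0,0,1],
    [0.1,9,0,0,1],
    [0.1,11,0,0,1],
    [0.1,12,0,0,1],
    [0.1,12.5,0,0,1],
    [0.1,12.5,0,0,1],
    [0.1,12.5,0,0,1],
  ],
)

```text
time_s: 12.35
tool_pos: [0.5821, 0.3627, 0.0313]
orientation: [-1.573, -0.001, 1.625]
force: [-0.1, -0.4, -1.7]
grip_width: 0.0293
```

Emit:
servo_tool(
  commands=[
    [0,0.2,0,0,1],
    [0,0.2,0,0,-0.1],
    [0,0.2,0,0,-0.1],
    [0,0.2,0,0,-0.1],
    [0,0.2,0,0,-0.1],
    [0,-5,0,0,-0.1],
    [0,-10,0,0,-0.1],
    [0,-15,0,0,-0.1],
    [0,-15,0,0,-0.3],
    [0,-15,0,0,-0.3],
  ],
)

```text
time_s: 13.35
tool_pos: [0.582, 0.3627, 0.1816]
orientation: [-1.573, -0.001, 1.625]
force: [-0.5, -0.2, 0.0]
grip_width: 0.0586
```

```bash
python3 go.py .4522 .0743 .15 75.2; python3 - <<'E'
from m import *
snap('top','t6')
p,W=load('t6','top'); f=p.astype(int); blue=(f[...,2]>f[...,0]+40)
comps(W,.012,.040,yr=(-.3,.25),xr=(.35,.52),extra=~blue,minn=100)
comps(W,.04,.067,yr=(.3,.42),xr=(.45,.65),extra=~blue,minn=30)
cv2.imwrite('pics/t6c.png',cv2.resize(cv2.imread('pics/t6.png')[110:310,70:420],None,fx=2.2,fy=2.2,interpolation=cv2.INTER_CUBIC))
E
```

```text
t=13.3 at [0.582  0.3627 0.1816] psi 93.1 shift [-28.1    3.09  14.52] turn 17.9 rows>=6.4 w 0.0586 F [-0.5 -0.2  0. ]
 px(275, 210) zmed 30.5 n 233 c [ 478.6 -108.4] size [60.8 35.4] ang 14.8
 px(211, 221) zmed 30.5 n 241 c [452.1  73.5] size [35.5 60.8] ang 74.5
 px(250, 246) zmed 30.7 n 238 c [378.2 -34.1] size [60.2 34.8] ang 66.1
 px(90, 185) zmed 54.4 n 40 c [557.1 406.2] size [33.3  3.1] ang 4.8
 px(107, 183) zmed 54.8 n 107 c [563.7 358.2] size [34.5 26.1] ang 87.5
```

View pics/t6c.png

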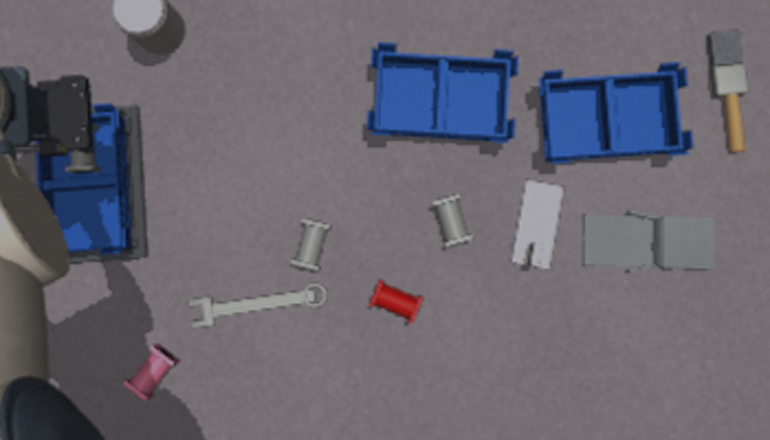

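Emit:
servo_tool(
  commands=[
    [-28.1,3,14.5,18,-0.32],
    [-28.1,3,14.5,18,-0.32],
    [-28.1,3,14.5,18,-0.32],
    [-28.1,3,14.5,18,-0.32],
    [-28.1,3,14.5,18,-0.32],
    [-28.1,3,14.5,18,-0.32],
    [-28.1,3,14.5,18,-0.32],
    [-28.1,3,14.5,18,-0.32],
    [-28.1,6,14.5,18,-0.32],
    [-28.1,10,14.5,18,-0.32],
    [-28.1,10,14.5,18,-0.32],
  ],
)

```text
time_s: 14.5
tool_pos: [0.4489, 0.0743, 0.0761]
orientation: [-1.563, 0.002, 1.311]
force: [-0.1, -0.2, -0.6]
grip_width: 0.0603
```

```bash
python3 go.py .4522 .0738 .004 74.9
```

```text
t=14.5 at [0.4489 0.0743 0.0761] psi 75.1 shift [ 0.05  7.21 -0.39] turn 0.2 rows>=1.4 w 0.0603 F [-0.1 -0.2 -0.6]
```

Emit:
servo_tool(
  commands=[
    [0,4,-0.1,0,-0.32],
    [0,7.4,-0.1,0,-0.32],
    [0,7.4,-0.1,0,-0.32],
    [0,7.4,-0.1,0,-0.32],
    [0,7.4,-0.1,0,-0.32],
  ],
)

```text
time_s: 15.0
tool_pos: [0.4536, 0.074, 0.0077]
orientation: [-1.573, -0.001, 1.311]
force: [0.0, -0.2, 0.1]
grip_width: 0.0603
```

```bash
python3 go.py .4522 .0738 .004 74.9
```

```text
t=15.0 at [0.4536 0.074  0.0077] psi 75.1 shift [-0.05  0.37  0.13] turn 0.2 rows>=0.1 w 0.0603 F [ 0.  -0.2  0.1]
```

Emit:
servo_tool(
  commands=[
    [0,0.3,0.1,0,-0.32],
    [0,0.3,0.1,0,1],
    [0,0.3,0.1,0,1],
    [0,0.3,0.1,0,1],
    [0,0.3,0.1,0,1],
    [0,0.3,0.1,0,1],
    [0,-5,0.1,0,1],
    [0,-10,0.1,0,1],
    [0,-15,0.1,0,1],
    [0,-15,0.1,0,1],
    [0,-15,0.1,0,1],
  ],
)

```text
time_s: 16.1
tool_pos: [0.4522, 0.074, 0.1568]
orientation: [-1.573, -0.001, 1.311]
force: [-0.1, 0.2, -2.2]
grip_width: 0.0293
```

```bash
python3 go.py .4946 .3567 .155 93.1
```

```text
t=16.1 at [0.4522 0.074  0.1568] psi 75.1 shift [28.41  0.19  3.18] turn -18.0 rows>=5.7 w 0.0293 F [-0.1  0.2 -2.2]
```

Emit:
servo_tool(
  commands=[
    [28.4,0,3.2,-18,1],
    [28.4,0,3.2,-18,1],
    [28.4,0,3.2,-18,1],
    [28.4,0,3.2,-18,1],
    [28.4,0,3.2,-18,1],
    [28.4,0,3.2,-18,1],
    [28.4,0,3.2,-18,1],
    [28.4,0,3.2,-18,1],
    [28.4,0,3.2,-18,1],
    [28.4,0,3.2,-18,1],
  ],
)

```text
time_s: 17.1
tool_pos: [0.4936, 0.3554, 0.1552]
orientation: [-1.57, 0.001, 1.623]
force: [0.1, 0.7, -1.0]
grip_width: 0.0294
```

```bash
python3 go.py .4946 .3567 .03 93.1
```

```text
t=17.1 at [0.4936 0.3554 0.1552] psi 93.0 shift [ 0.14 12.52 -0.13] turn -0.1 rows>=2.5 w 0.0294 F [ 0.1  0.7 -1. ]
```

Emit:
servo_tool(
  commands=[
    [0,5,0,0,1],
    [0,9,0,0,1],
    [0,11,0,0,1],
    [0,12,0,0,1],
    [0,12.6,0,0,1],
    [0,12.6,0,0,1],
    [0,12.6,0,0,1],
  ],
)

```text
time_s: 17.8
tool_pos: [0.4945, 0.3569, 0.031]
orientation: [-1.572, -0.001, 1.624]
force: [-0.4, -0.2, -2.0]
grip_width: 0.0292
```

Emit:
servo_tool(
  commands=[
    [0,0,0,0,1],
    [0,0,0,0,-0.1],
    [0,0,0,0,-0.1],
    [0,0,0,0,-0.1],
    [0,0,0,0,-0.1],
    [0,-5,0,0,-0.1],
    [0,-10,0,0,-0.1],
    [0,-16,0,0,-0.1],
    [0,-16,0,0,0],
    [0,-16,0,0,0],
  ],
)

```text
time_s: 18.8
tool_pos: [0.4947, 0.3572, 0.1919]
orientation: [-1.574, -0.002, 1.625]
force: [-0.8, 0.3, -1.0]
grip_width: 0.0458
```

```bash
python3 go.py .640 -.099 .18 85.3
```

```text
t=18.8 at [0.4947 0.3572 0.1919] psi 93.1 shift [-46.34   1.14 -12.05] turn 7.8 rows>=9.6 w 0.0458 F [-0.8  0.3 -1. ]
```

Emit:
servo_tool(
  commands=[
    [-46.3,0,-12,7.8,0],
    [-46.3,0,-12,7.8,0],
    [-46.3,0,-12,7.8,0],
    [-46.3,0,-12,7.8,0],
    [-46.3,0,-12,7.8,0],
    [-46.3,0,-12,7.8,0],
    [-46.3,0,-12,7.8,0],
    [-46.3,0,-12,7.8,0],
    [-46.3,0,-12,7.8,0],
    [-46.3,5,-12,7.8,0],
    [-46.3,9,-12,7.8,0],
    [-46.3,9,-12,7.8,0],
  ],
)

```text
time_s: 20.0
tool_pos: [0.6338, -0.0992, 0.0924]
orientation: [-1.558, -0.002, 1.487]
force: [-1.1, 0.4, -0.6]
grip_width: 0.0457
```

```bash
python3 go.py .640 -.099 .012 85.3; python3 - <<'E'
from m import *
snap('top','t7');snap('scene','s7')
p,W=load('t7','top'); f=p.astype(int); blue=(f[...,2]>f[...,0]+40)
comps(W,.012,.040,yr=(-.3,.25),xr=(.35,.52),extra=~blue,minn=100)
comps(W,.046,.064,yr=(.3,.42),xr=(.45,.65),extra=~blue,minn=30)
comps(W,.04,.075,extra=blue)
cv2.imwrite('pics/t7c.png',cv2.resize(cv2.imread('pics/t7.png')[110:310,70:420],None,fx=2.2,fy=2.2,interpolation=cv2.INTER_CUBIC))
E
```

```text
t=20.0 at [ 0.6338 -0.0992  0.0924] psi 85.2 shift [ 0.05  8.03 -0.71] turn -0.1 rows>=1.6 w 0.0457 F [-1.1  0.4 -0.6]
 px(107, 176) zmed 55.4 n 248 c [584.3 360.5] size [65.9 35. ] ang 2.2
 px(89, 177) zmed 55.6 n 54 c [578.9 407.4] size [65.7  3.8] ang 3.1
 px(351, 161) zmed 48.8 n 694 c [ 608.  -315.9] size [117.5 185.6] ang 2.3
 px(108, 173) zmed 67.3 n 334 c [577.7 363.4] size [ 95.6 111.9] ang 1.1
 px(270, 163) zmed 42.7 n 37 c [609.8 -96.3] size [11.3 28.4] ang 87.3
 px(288, 171) zmed 49.5 n 35 c [ 584.5 -138.2] size [53.1 10.5] ang 83.6
```

View pics/t7c.png

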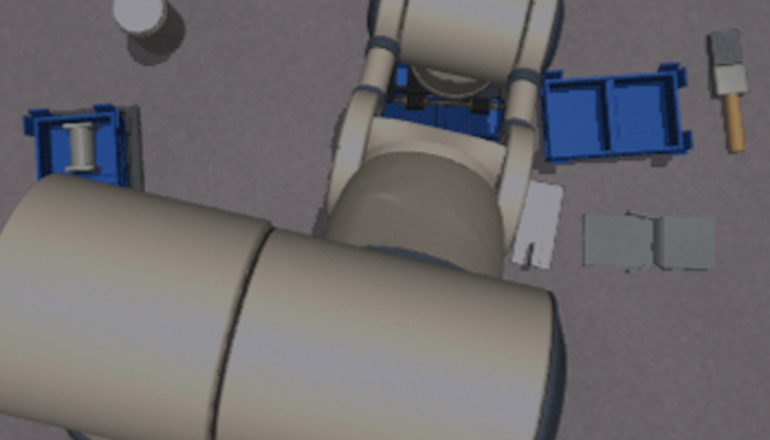

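Emit:
servo_tool(
  commands=[
    [0,4,-0.2,0,0],
    [0,8,-0.2,0,0],
    [0,8,-0.2,0,0],
    [0,8,-0.2,0,0],
    [0,8,-0.2,0,0],
  ],
  newtons=50,
)

```text
time_s: 20.6
tool_pos: [0.6423, -0.0994, 0.023]
orientation: [-1.575, 0.001, 1.489]
force: [-0.7, 0.7, 0.6]
grip_width: 0.0457
```

```bash
python3 go.py .640 -.099 .012 85.3; python3 -c "
import cv2
a=cv2.imread('pics/s7.png');cv2.imwrite('pics/s7c.png',cv2.resize(a[120:290,290:460],(600,600),interpolation=cv2.INTER_CUBIC))"
```

```text
t=20.6 at [ 0.6423 -0.0994  0.023 ] psi 85.3 shift [0.02 1.1  0.24] turn 0.0 rows>=0.2 w 0.0457 F [-0.7  0.7  0.6]
```

View pics/s7c.png

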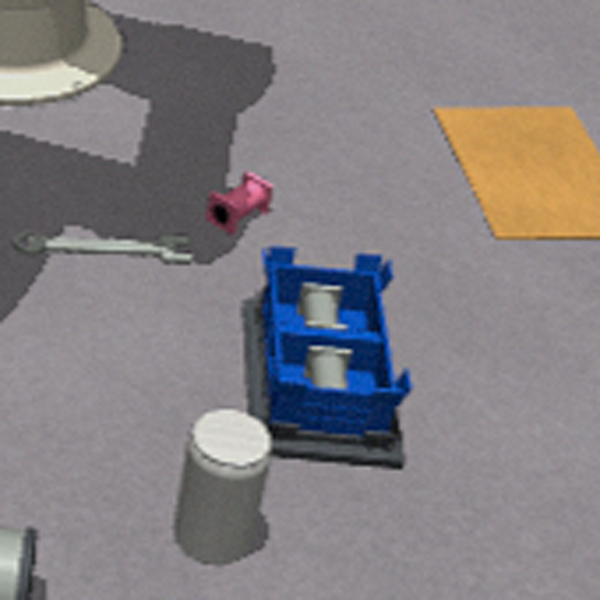

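Both stubs lie flat in tray A. Grip tray B.

Emit:
servo_tool(
  commands=[
    [0,0.9,0.1,0,0],
    [0,0.9,0.1,0,0],
    [0,0.9,0.1,0,1],
    [0,0.9,0.1,0,1],
    [0,0.9,0.1,0,1],
    [0,0.9,0.1,0,1],
    [0,0.9,0.1,0,1],
    [0,0.9,0.1,0,1],
  ],
)

```text
time_s: 21.4
tool_pos: [0.6396, -0.0992, 0.011]
orientation: [-1.571, -0.0, 1.489]
force: [-0.0, 0.7, 1.3]
grip_width: 0.0118
```

Emit:
servo_tool(
  commands=[
    [0,-5,0,0,1],
    [0,-10,0,0,1],
    [0,-15,0,0,1],
    [0,-18,0,0,1],
    [0,-18,0,0,1],
    [0,-18,0,0,1],
  ],
)

```text
time_s: 22.0
tool_pos: [0.6394, -0.0993, 0.1908]
orientation: [-1.571, 0.0, 1.488]
force: [-0.7, 0.2, -4.3]
grip_width: 0.0116
```

```bash
python3 go.py .5375 .359 .192 3.1
```

```text
t=22.0 at [ 0.6394 -0.0993  0.1908] psi 85.3 shift [44.83 -0.12 13.93] turn 82.2 rows>=9.6 w 0.0116 F [-0.7  0.2 -4.3]
```

Emit:
servo_tool(
  commands=[
    [44.8,0,13.9,82.2,1],
    [44.8,0,13.9,82.2,1],
    [44.8,0,13.9,82.2,1],
    [44.8,0,13.9,82.2,1],
    [44.8,0,13.9,82.2,1],
    [44.8,0,13.9,82.2,1],
    [44.8,0,13.9,82.2,1],
    [44.8,0,13.9,82.2,1],
    [44.8,0,13.9,82.2,1],
    [44.8,0,13.9,82.2,1],
    [44.8,0,13.9,82.2,1],
    [44.8,0,13.9,82.2,1],
  ],
)

```text
time_s: 23.2
tool_pos: [0.5362, 0.3599, 0.1886]
orientation: [-1.572, 0.003, 0.055]
force: [0.5, -0.8, -1.5]
grip_width: 0.0118
```

Emit:
servo_tool(
  commands=[
    [0,5,0,0,1],
    [0,7,0,0,1],
    [0,7,0,0,1],
    [0,7,0,0,1],
    [0,7,0,0,1],
  ],
)

```text
time_s: 23.7
tool_pos: [0.5388, 0.3585, 0.1222]
orientation: [-1.57, -0.002, 0.054]
force: [0.3, -0.1, -3.0]
grip_width: 0.0116
```

```bash
python3 - <<'E'
from m import *
snap('top','t8');snap('scene','s8')
for fn,n in (('t8','top'),('s8','scene')):
    p,W=load(fn,n); f=p.astype(int); blue=(f[...,2]>f[...,0]+40)
    comps(W,.14,.182,yr=(.2,.5),extra=blue)
E
python3 go.py .5375 .359 .082 3.1
```

```text
px(111, 186) zmed 158.6 n 442 c [540.8 319.2] size [184.4  50. ] ang 0.5
 px(385, 200) zmed 159.3 n 601 c [538.9 356.2] size [188.9 117.3] ang 4.1
t=23.8 at [0.5387 0.3587 0.1223] psi 3.1 shift [-0.13  4.03  0.03] turn -0.0 rows>=0.8 w 0.0120 F [-0.3  1.5 -2.6]
```

Emit:
servo_tool(
  commands=[
    [-0.2,0,0.15,0.6,1],
    [-0.2,1.5,0.15,0.6,1],
    [-0.2,2.5,0.15,0.6,1],
    [-0.2,3.5,0.15,0.6,1],
    [-0.2,4.0,0.15,0.6,1],
    [-0.2,4.0,0.15,0.6,1],
    [-0.2,4.0,0.15,0.6,1],
  ],
)

```text
time_s: 24.5
tool_pos: [0.5359, 0.3601, 0.0809]
orientation: [-1.571, -0.0, 0.043]
force: [0.4, -0.5, -3.9]
grip_width: 0.0118
```

```bash
python3 - <<'E'
from m import *
snap('scene','s9')
for fn,n in (('s9','scene'),):
    p,W=load(fn,n); f=p.astype(int); blue=(f[...,2]>f[...,0]+40)
    comps(W,.107,.142,yr=(.2,.5),extra=blue)
E
python3 go.py .5375 .359 .081 3.1
```

```text
px(383, 208) zmed 121.4 n 438 c [537.3 359.5] size [190.1 115.7] ang 2.5
t=24.6 at [0.5359 0.36   0.0809] psi 2.5 shift [ 0.16 -0.01 -0.11] turn -0.6 rows>=0.1 w 0.0118 F [-0.7 -0.2 -3.3]
```

Emit:
servo_tool(
  commands=[
    [0.1,0.2,0,0,1],
    [0.1,0.3,0,0,1],
    [0.1,0.3,0,0,1],
  ],
)

```text
time_s: 24.85
tool_pos: [0.5362, 0.3601, 0.0805]
orientation: [-1.57, 0.0, 0.043]
force: [-16.7, -6.1, 40.7]
grip_width: 0.012
```

Emit:
servo_tool(
  commands=[
    [0,-0.2,0,0,1],
    [0,-0.2,0,0,0.2],
    [0,-0.2,0,0,0.2],
    [0,-0.2,0,0,0.2],
    [0,-0.2,0,0,0.2],
    [0,-6,0,0,0.2],
    [0,-11,0,0,0.2],
    [0,-14,0,0,0.2],
    [0,-14,0,0,-0.3],
    [0,-14,0,0,-0.3],
  ],
)

```text
time_s: 25.85
tool_pos: [0.5371, 0.3602, 0.2184]
orientation: [-1.57, -0.001, 0.043]
force: [-0.1, -1.0, -0.6]
grip_width: 0.0492
```

```bash
python3 - <<'E'
from m import *
snap('scene','s10');snap('top','t10')
for fn,n in (('s10','scene'),('t10','top')):
    p,W=load(fn,n); f=p.astype(int); blue=(f[...,2]>f[...,0]+40)
    comps(W,.107,.142,yr=(.2,.5),extra=blue)
    z=W[...,2]; m=blue&(W[...,1]>.25)&(z>.065)&(z<.09); rect(W,m,f'floor z {np.nanmedian(z[m])}')
    q=W[m]; A=np.c_[q[:,:2]-q[:,:2].mean(0),np.ones(len(q))]; print('tilt',np.linalg.lstsq(A,q[:,2],rcond=None)[0])
comps(W,.012,.040,yr=(-.3,.25),xr=(.35,.52),extra=~blue,minn=100)
a=cv2.imread('pics/s10.png');cv2.imwrite('pics/s10c.png',cv2.resize(a[120:290,290:460],(600,600),interpolation=cv2.INTER_CUBIC))
E
python3 go.py .4786 -.1084 .15 104.6
```

```text
px(387, 202) zmed 119.8 n 753 c [537.9 359.8] size [189.7 118.6] ang 1.8
floor z 0.07885581209804826 n 725 c [538.3 358.5] size [186.  116.9] ang 3.0
tilt [-0.001398    0.00745594  0.07961988]
 px(108, 189) zmed 117.4 n 511 c [537.6 349. ] size [184.2  97.3] ang 1.7
floor z 0.07332130687773097 n 1633 c [536.3 353.9] size [184.8 107.1] ang 2.8
tilt [ 0.00049926 -0.03602965  0.07386087]
 px(275, 210) zmed 30.8 n 237 c [ 478.7 -108.3] size [60.9 35.6] ang 15.1
 px(250, 246) zmed 30.6 n 238 c [378.2 -34.1] size [60.2 35. ] ang 66.1
t=25.9 at [0.5362 0.3597 0.2165] psi 2.5 shift [ -7.77   6.71 -46.51] turn -102.1 rows>=11.9 w 0.0576 F [ 0.1 -0.2 -0.5]
```

View pics/s10c.png

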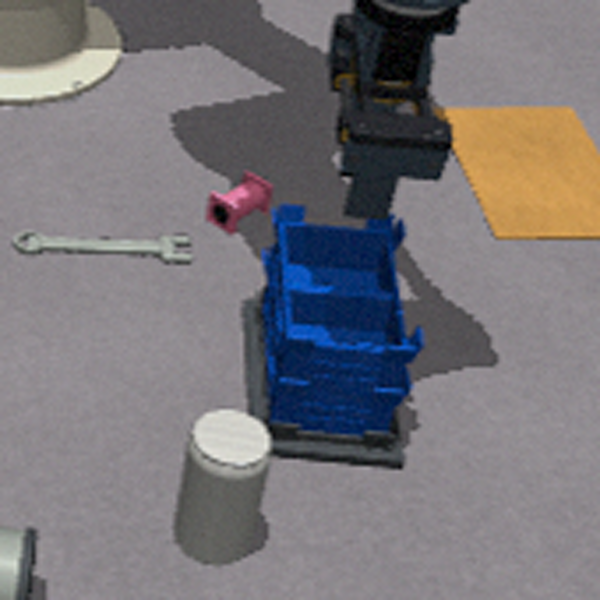

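Emit:
servo_tool(
  commands=[
    [-7.8,0,-46.5,77.7,-0.32],
    [-7.8,0,-46.5,77.7,-0.32],
    [-7.8,0,-46.5,77.7,-0.32],
    [-7.8,0,-46.5,77.7,-0.32],
    [-7.8,0,-46.5,77.7,-0.32],
    [-7.8,0,-46.5,77.7,-0.32],
    [-7.8,0,-46.5,77.7,-0.32],
    [-7.8,0,-46.5,77.7,-0.32],
    [-7.8,0,-46.5,77.7,-0.32],
    [-7.8,5,-46.5,77.7,-0.32],
    [-7.8,10,-46.5,77.7,-0.32],
    [-7.8,14,-46.5,77.7,-0.32],
  ],
)

```text
time_s: 27.15
tool_pos: [0.4776, -0.1085, 0.0752]
orientation: [-1.572, 0.001, -1.315]
force: [1.9, -0.1, 0.0]
grip_width: 0.0602
```

Emit:
servo_tool(
  commands=[
    [0,1,0,0,-0.32],
    [0,1,0,0,-0.32],
    [0,1,0,0,-0.32],
  ],
)

```text
time_s: 27.45
tool_pos: [0.4797, -0.1079, 0.0691]
orientation: [-1.57, -0.001, -1.312]
force: [0.1, 1.0, -0.1]
grip_width: 0.0603
```

```bash
python3 go.py .4786 -.1084 .004 -75.2;python3 - <<'E'
from m import *
snap('scene','s11')
a=cv2.imread('pics/s11.png');cv2.imwrite('pics/s11c.png',cv2.resize(a[120:270,180:380],None,fx=3,fy=3,interpolation=cv2.INTER_CUBIC))
E
```

```text
t=27.4 at [ 0.4797 -0.1079  0.0691] psi -75.2 shift [ 0.01  6.51 -0.13] turn 0.0 rows>=1.3 w 0.0603 F [ 0.1  1.  -0.1]
```

View pics/s11c.png

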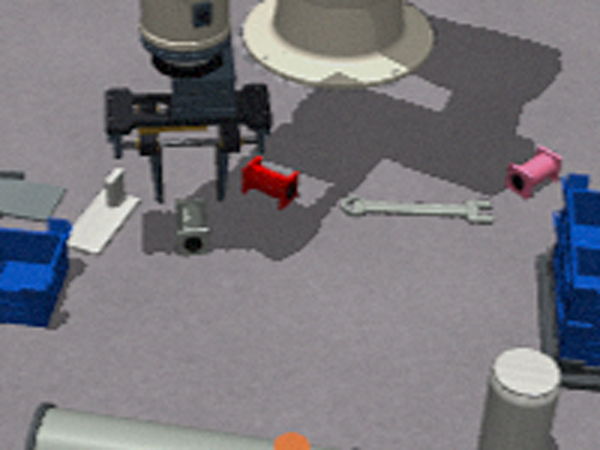

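Gripper lined up over the stub at (190,225) in the crop; go down.

Emit:
servo_tool(
  commands=[
    [0,3,-0.1,0,-0.32],
    [0,6.4,-0.1,0,-0.32],
    [0,6.4,-0.1,0,-0.32],
    [0,6.4,-0.1,0,-0.32],
    [0,6.4,-0.1,0,1],
    [0,6.4,-0.1,0,1],
    [0,6.4,-0.1,0,1],
    [0,6.4,-0.1,0,1],
    [0,6.4,-0.1,0,1],
    [0,6.4,-0.1,0,1],
  ],
  newtons=45,
)

```text
time_s: 28.5
tool_pos: [0.4784, -0.1082, 0.0044]
orientation: [-1.57, -0.0, -1.313]
force: [-1.2, 0.5, 10.5]
grip_width: 0.0292
```

Emit:
servo_tool(
  commands=[
    [0,-5,0,0,1],
    [0,-10,0,0,1],
    [0,-15,0,0,1],
    [0,-20,0,0,1],
    [0,-20,0,0,1],
    [0,-20,0,0,1],
  ],
)

```text
time_s: 29.1
tool_pos: [0.4783, -0.1082, 0.2048]
orientation: [-1.569, -0.001, -1.313]
force: [-0.5, 1.1, -2.5]
grip_width: 0.0289
```

```bash
python3 go.py .5804 .3613 .205 -86.9
```

```text
t=29.1 at [ 0.4783 -0.1082  0.2048] psi -75.2 shift [-4.280e+01 -4.000e-02  2.185e+01] turn 11.7 rows>=9.6 w 0.0289 F [-0.5  1.1 -2.5]
```

Emit:
servo_tool(
  commands=[
    [-42.8,0,21.9,11.7,1],
    [-42.8,0,21.9,11.7,1],
    [-42.8,0,21.9,11.7,1],
    [-42.8,0,21.9,11.7,1],
    [-42.8,0,21.9,11.7,1],
    [-42.8,0,21.9,11.7,1],
    [-42.8,0,21.9,11.7,1],
    [-42.8,0,21.9,11.7,1],
    [-42.8,0,21.9,11.7,1],
    [-42.8,0,21.9,11.7,1],
    [-42.8,0,21.9,11.7,1],
    [-42.8,0,21.9,11.7,1],
  ],
)

```text
time_s: 30.3
tool_pos: [0.5795, 0.3618, 0.2011]
orientation: [-1.574, -0.002, -1.516]
force: [-1.0, 0.3, -2.1]
grip_width: 0.0291
```

Emit:
servo_tool(
  commands=[
    [0,5,0,0,1],
    [0,9,0,0,1],
    [0,9,0,0,1],
    [0,9,0,0,1],
  ],
)

```text
time_s: 30.7
tool_pos: [0.5804, 0.3605, 0.114]
orientation: [-1.573, -0.001, -1.518]
force: [0.0, 0.9, -1.7]
grip_width: 0.0291
```

```bash
python3 go.py .5804 .3613 .08 -86.9
```

```text
t=30.7 at [0.5804 0.3605 0.114 ] psi -87.0 shift [-0.08  3.4   0.01] turn -0.1 rows>=0.7 w 0.0291 F [ 0.   0.9 -1.7]
```

Emit:
servo_tool(
  commands=[
    [0,1.5,0,0,1],
    [0,2.6,0,0,1],
    [0,3.3,0,0,1],
    [0,3.3,0,0,1],
    [0,3.3,0,0,1],
  ],
)

```text
time_s: 31.2
tool_pos: [0.5807, 0.3617, 0.0811]
orientation: [-1.571, 0.0, -1.517]
force: [-0.1, 0.2, -1.5]
grip_width: 0.0291
```

Emit:
servo_tool(
  commands=[
    [0,0.1,0,0,1],
    [0,0.1,0,0,-0.1],
    [0,0.1,0,0,-0.1],
    [0,0.1,0,0,-0.1],
    [0,0.1,0,0,-0.1],
    [0,-5,0,0,-0.1],
    [0,-10,0,0,-0.1],
    [0,-15,0,0,0],
    [0,-15,0,0,0],
    [0,-15,0,0,0],
  ],
)

```text
time_s: 32.2
tool_pos: [0.5811, 0.3619, 0.2325]
orientation: [-1.568, 0.001, -1.517]
force: [-0.8, -0.6, -0.6]
grip_width: 0.0454
```

```bash
python3 go.py .608 -.316 .22 -87.5
```

```text
t=32.2 at [0.5811 0.3619 0.2325] psi -86.9 shift [67.83  1.17 -0.97] turn 0.6 rows>=13.6 w 0.0454 F [-0.8 -0.6 -0.6]
```

Emit:
servo_tool(
  commands=[
    [67.8,0,-0.9,0.6,0],
    [67.8,0,-0.9,0.6,0],
    [67.8,0,-0.9,0.6,0],
    [67.8,0,-0.9,0.6,0],
    [67.8,0,-0.9,0.6,0],
    [67.8,0,-0.9,0.6,0],
    [67.8,0,-0.9,0.6,0],
    [67.8,0,-0.9,0.6,0],
    [67.8,0,-0.9,0.6,0],
    [67.8,0,-0.9,0.6,0],
    [67.8,0,-0.9,0.6,0],
    [67.8,0,-0.9,0.6,0],
  ],
)

```text
time_s: 33.4
tool_pos: [0.6039, -0.2397, 0.2293]
orientation: [-1.573, 0.001, -1.528]
force: [1.5, 0.2, 0.4]
grip_width: 0.0453
```

Emit:
servo_tool(
  commands=[
    [0,0,0,0,0],
    [0,0,0,0,0],
    [0,0,0,0,0],
  ],
)

```text
time_s: 33.7
tool_pos: [0.6045, -0.2369, 0.2298]
orientation: [-1.572, 0.001, -1.527]
force: [0.4, 0.6, 0.5]
grip_width: 0.0455
```

```bash
python3 go.py .608 -.316 .1 -87.6; python3 - <<'E'
from m import *
snap('top','t12')
p,W=load('t12','top'); f=p.astype(int); blue=(f[...,2]>f[...,0]+40)
comps(W,.098,.113,yr=(.3,.42),xr=(.45,.65),extra=~blue,minn=30)
comps(W,.04,.075,yr=(-.5,.1),extra=blue)
cv2.imwrite('pics/t12c.png',cv2.resize(cv2.imread('pics/t12.png')[110:310,70:420],None,fx=2.2,fy=2.2,interpolation=cv2.INTER_CUBIC))
E
```

```text
t=33.7 at [ 0.6045 -0.2369  0.2298] psi -87.5 shift [ 7.93 12.97  0.03] turn 0.1 rows>=3.0 w 0.0455 F [0.4 0.6 0.5]
 px(82, 176) zmed 106.1 n 53 c [576.9 407.5] size [70.8  3.7] ang 2.1
 px(101, 174) zmed 105.2 n 243 c [581.1 359.1] size [60.2 33.5] ang 3.8
 px(84, 209) zmed 105.8 n 63 c [491.6 403.4] size [68.9  3.1] ang 2.7
 px(350, 174) zmed 48.3 n 292 c [ 581.2 -315.3] size [ 63.7 180.2] ang 2.3
```

View pics/t12c.png

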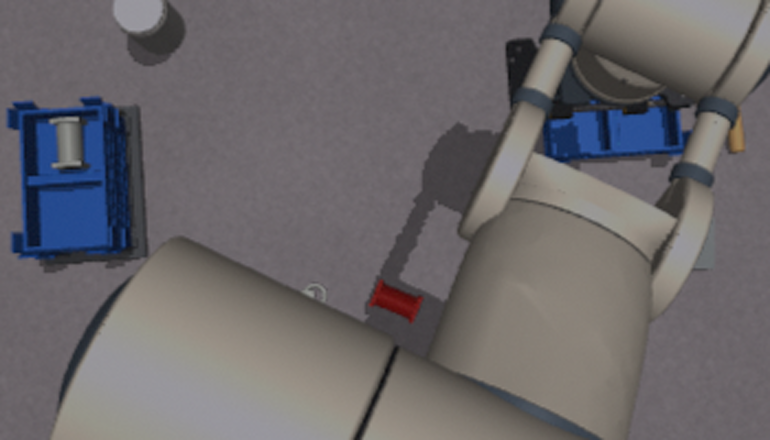

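Emit:
servo_tool(
  commands=[
    [7.9,0,0,0,0],
    [7.9,5,0,0,0],
    [7.9,10,0,0,0],
    [7.9,15,0,0,0],
    [7.9,18,0,0,0],
    [7.9,18,0,0,0],
    [7.9,18,0,0,0],
  ],
  newtons=50,
)

```text
time_s: 34.45
tool_pos: [0.6088, -0.316, 0.0517]
orientation: [-1.571, 0.0, -1.526]
force: [0.2, -0.9, 1.3]
grip_width: 0.0456
```

```bash
python3 go.py .608 -.316 .012 -87.6
```

```text
t=34.5 at [ 0.6088 -0.316   0.0517] psi -87.4 shift [-0.    3.97 -0.08] turn 0.2 rows>=0.8 w 0.0456 F [ 0.2 -0.9  1.3]
```

Emit:
servo_tool(
  commands=[
    [0,2,-0.1,0.2,0],
    [0,3.9,-0.1,0.2,0],
    [0,3.9,-0.1,0.2,0],
    [0,3.9,-0.1,0.2,0],
    [0,3.9,-0.1,0.2,1],
    [0,3.9,-0.1,0.2,1],
    [0,3.9,-0.1,0.2,1],
    [0,3.9,-0.1,0.2,1],
    [0,3.9,-0.1,0.2,1],
    [0,3.9,-0.1,0.2,1],
  ],
)

```text
time_s: 35.45
tool_pos: [0.6074, -0.3168, 0.0122]
orientation: [-1.571, 0.0, -1.531]
force: [-0.7, 2.0, 6.2]
grip_width: 0.012
```

Emit:
servo_tool(
  commands=[
    [0,-5,0,0,1],
    [0,-10,0,0,1],
    [0,-15,0,0,1],
    [0,-20,0,0,1],
    [0,-22,0,0,1],
    [0,-22,0,0,1],
    [0,-22,0,0,1],
  ],
)

```text
time_s: 36.15
tool_pos: [0.6068, -0.3166, 0.2306]
orientation: [-1.572, 0.001, -1.531]
force: [-0.3, 0.3, -3.3]
grip_width: 0.0115
```

```bash
python3 go.py .537 .3595 .235 3.0
```

```text
t=36.1 at [ 0.6068 -0.3166  0.2306] psi -87.7 shift [-67.84  -0.38  -4.29] turn -90.7 rows>=13.6 w 0.0115 F [-0.3  0.3 -3.3]
```

Emit:
servo_tool(
  commands=[
    [-67.8,-0.4,-4.3,-90.7,1],
    [-67.8,-0.4,-4.3,-90.7,1],
    [-67.8,-0.4,-4.3,-90.7,1],
    [-67.8,-0.4,-4.3,-90.7,1],
    [-67.8,-0.4,-4.3,-90.7,1],
    [-67.8,-0.4,-4.3,-90.7,1],
    [-67.8,-0.4,-4.3,-90.7,1],
    [-67.8,-0.4,-4.3,-90.7,1],
    [-67.8,-0.4,-4.3,-90.7,1],
    [-67.8,-0.4,-4.3,-90.7,1],
    [-67.8,-0.4,-4.3,-90.7,1],
    [-67.8,-0.4,-4.3,-90.7,1],
  ],
)

```text
time_s: 37.35
tool_pos: [0.5439, 0.2815, 0.2329]
orientation: [-1.572, 0.004, 0.056]
force: [2.0, 0.0, -2.0]
grip_width: 0.0118
```

Emit:
servo_tool(
  commands=[
    [0,0,0,0,1],
    [0,0,0,0,1],
  ],
)

```text
time_s: 37.55
tool_pos: [0.5442, 0.2805, 0.2329]
orientation: [-1.572, 0.004, 0.054]
force: [-0.5, -0.7, -3.9]
grip_width: 0.0115
```

```bash
python3 go.py .537 .3595 .235 3.0
```

```text
t=37.5 at [0.5442 0.2805 0.2329] psi 3.1 shift [-0.29 -0.22  7.92] turn 0.1 rows>=1.6 w 0.0115 F [-0.5 -0.7 -3.9]
```

Emit:
servo_tool(
  commands=[
    [-0.3,0,7.9,0,1],
    [-0.3,0,7.9,0,1],
    [-0.3,0,7.9,0,1],
    [-0.3,4,7.9,0,1],
    [-0.3,6,7.9,0,1],
    [-0.3,6,7.9,0,1],
    [-0.3,6,7.9,0,1],
    [-0.3,6,7.9,0,1],
  ],
)

```text
time_s: 38.35
tool_pos: [0.5393, 0.3583, 0.1767]
orientation: [-1.57, -0.002, 0.051]
force: [-0.0, -0.6, -3.1]
grip_width: 0.0117
```

```bash
python3 - <<'E'
from m import *
snap('top','t13');snap('scene','s13')
for fn,n in (('t13','top'),('s13','scene')):
    p,W=load(fn,n); f=p.astype(int); blue=(f[...,2]>f[...,0]+40)
    comps(W,.19,.232,yr=(.2,.5),extra=blue)
E
python3 go.py .537 .3595 .132 3.0
```

```text
px(104, 183) zmed 211.7 n 481 c [540.8 322. ] size [185.2  51.9] ang 0.0
 px(389, 186) zmed 209.2 n 695 c [537.1 358.1] size [191.5 116. ] ang 3.2
t=38.5 at [0.5392 0.3586 0.1767] psi 3.0 shift [-0.22  4.47  0.1 ] turn -0.0 rows>=0.9 w 0.0117 F [-0.5 -0.5 -3.2]
```

Emit:
servo_tool(
  commands=[
    [-0.1,0,0.1,0,1],
    [-0.1,1.5,0.1,0,1],
    [-0.1,2.5,0.1,0,1],
    [-0.1,3.5,0.1,0,1],
    [-0.1,4.4,0.1,0,1],
    [-0.1,4.4,0.1,0,1],
    [-0.1,4.4,0.1,0,1],
  ],
)

```text
time_s: 39.15
tool_pos: [0.5374, 0.3596, 0.1312]
orientation: [-1.571, 0.0, 0.052]
force: [-0.4, 0.9, -3.3]
grip_width: 0.0122
```

```bash
python3 go.py .537 .3595 .132 3.0
```

```text
t=39.1 at [0.5374 0.3596 0.1312] psi 3.0 shift [-0.04 -0.08 -0.01] turn -0.0 rows>=0.0 w 0.0122 F [-0.4  0.9 -3.3]
```

Emit:
servo_tool(
  commands=[
    [0,0.15,0,0,1],
    [0,0.2,0,0,1],
    [0,0.2,0,0,1],
  ],
)

```text
time_s: 39.45
tool_pos: [0.5376, 0.3597, 0.1307]
orientation: [-1.57, -0.001, 0.052]
force: [-5.1, -2.8, 15.1]
grip_width: 0.0116
```

Emit:
servo_tool(
  commands=[
    [0,0.1,0,0,0.2],
    [0,0.1,0,0,0.2],
    [0,0.1,0,0,0.2],
    [0,0.1,0,0,0.2],
    [0,-5,0,0,0.2],
    [0,-10,0,0,0.2],
    [0,-12,0,0,0.2],
    [0,-12,0,0,0],
    [0,-12,0,0,0],
  ],
)

```text
time_s: 40.35
tool_pos: [0.5373, 0.3595, 0.2492]
orientation: [-1.571, -0.0, 0.052]
force: [0.8, -0.6, -1.8]
grip_width: 0.0449
```

Emit:
servo_tool(
  commands=[
    [0,0,-5,0,0],
    [0,0,-10,0,0],
    [0,0,-15,0,0],
    [0,0,-20,0,0],
    [0,0,-25,0,0],
    [0,0,-30,0,0],
    [0,0,-35,0,0],
    [0,0,-40,0,0],
    [0,0,-40,0,0],
  ],
)

```text
time_s: 41.25
tool_pos: [0.5577, -0.0452, 0.2477]
orientation: [-1.572, 0.002, 0.047]
force: [0.3, 0.2, 0.6]
grip_width: 0.0456
```

```bash
python3 - <<'E'
from m import *
snap('scene','s14');snap('top','t14')
for fn,n in (('s14','scene'),('t14','top')):
    p,W=load(fn,n); f=p.astype(int); blue=(f[...,2]>f[...,0]+40)
    comps(W,.157,.195,yr=(.2,.5),extra=blue)
    z=W[...,2]; m=blue&(W[...,1]>.25)&(z>.115)&(z<.14); rect(W,m,f'floor z {np.nanmedian(z[m])}')
    q=W[m]; A=np.c_[q[:,:2]-q[:,:2].mean(0),np.ones(len(q))]; print('tilt',np.linalg.lstsq(A,q[:,2],rcond=None)[0])
a=cv2.imread('pics/s14.png');cv2.imwrite('pics/s14c.png',cv2.resize(a,(800,600),interpolation=cv2.INTER_CUBIC))
cv2.imwrite('pics/t14c.png',cv2.resize(cv2.imread('pics/t14.png')[110:310,70:420],None,fx=2.2,fy=2.2,interpolation=cv2.INTER_CUBIC))
print('fin');comps(W,.02,.06,yr=(-.27,-.17),xr=(.38,.56),extra=~blue,minn=6)
print('plate');comps(W,.0035,.012,yr=(-.28,-.16),xr=(.38,.56),extra=~blue,minn=60)
E
python3 go.py .437 -.213 .2 77
```

```text
px(390, 189) zmed 169.5 n 804 c [537.1 359. ] size [188.8 117.6] ang 2.9
floor z 0.12897023544650682 n 726 c [540.7 359.8] size [184.7 115.4] ang 2.8
tilt [-0.00716448  0.01565833  0.12945433]
 px(90, 187) zmed 168.8 n 905 c [537.3 359.8] size [185.9 119.9] ang 2.9
floor z 0.12359470988171495 n 1841 c [536.6 354.2] size [183.8 107.2] ang 2.2
tilt [-0.00357346 -0.02978012  0.12410232]
fin
 px(313, 225) zmed 44.0 n 51 c [ 432.7 -212.3] size [10.6 29.6] ang 78.1
plate
 px(314, 210) zmed 6.0 n 468 c [ 473.1 -221.6] size [ 52.6 110.6] ang 77.0
t=41.4 at [ 0.5575 -0.0408  0.248 ] psi 2.8 shift [-12.87   4.82 -16.61] turn -74.2 rows>=8.6 w 0.0455 F [ 0.2  0.3 -0.1]
```

View pics/s14c.png

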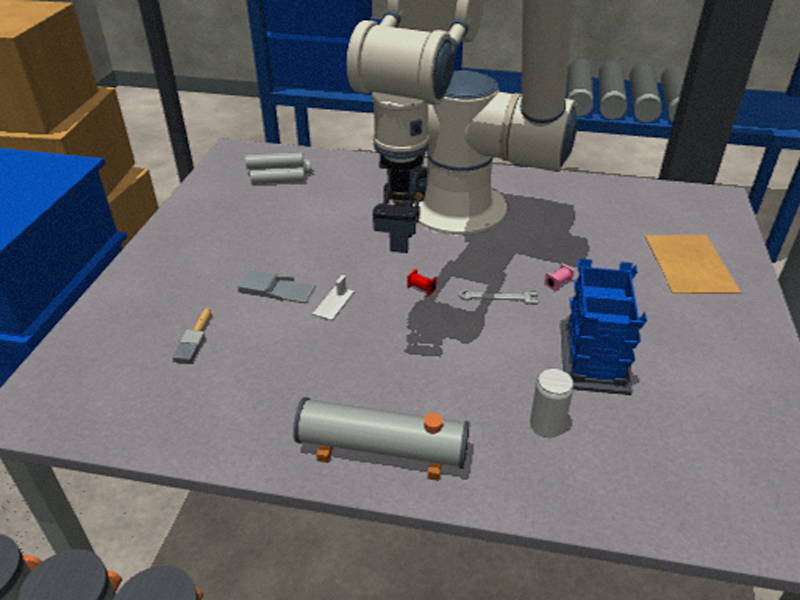

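View pics/t14c.png

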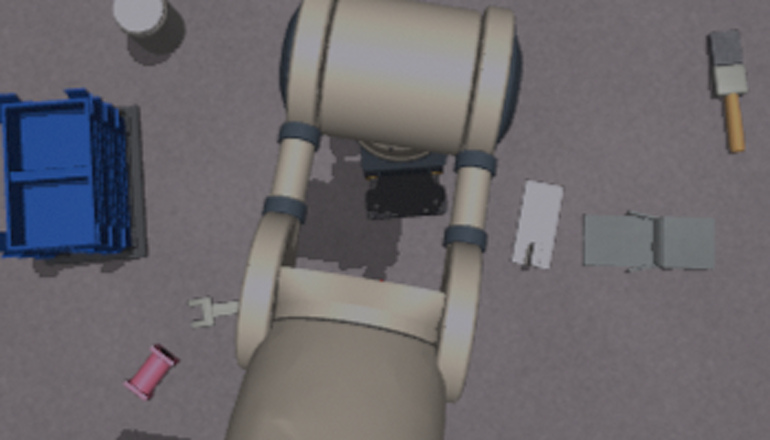

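```bash
python3 - <<'E'
from m import *
a=cv2.imread('pics/s14.png');cv2.imwrite('pics/s14d.png',cv2.resize(a[80:200,120:300],None,fx=4,fy=4,interpolation=cv2.INTER_CUBIC))
c=imaging.camera_params('top');K=np.array(c['mtx']);T=np.linalg.inv(np.array(c['world_to_cam']))
def ray(u,v,z):
    d=T[:3,:3]@np.array([(u-K[0,2])/K[0,0],-(v-K[1,2])/K[1,1],-1.]); o=T[:3,3]; return o+d*(z-o[2])/d[2]
# subpixel edges: average over images, G-R channel
S=np.mean([ (lambda f:f[...,1]-f[...,0])(np.load(f'pics/{n}.npz')['p'].astype(float)) for n in('top0','t4','t6','t7','t14')],0)
bg=np.median(S[190:200,330:400]); 
print('bg',bg,'ledge',np.median(S[212:228,342:352]),'roof',np.median(S[212:228,376:390]))
def cross(v,th):
    i=np.where((v[:-1]<th)&(v[1:]>=th))[0]; j=np.where((v[:-1]>=th)&(v[1:]<th))[0]
    lo=i[0]+(th-v[i[0]])/(v[i[0]+1]-v[i[0]]); hi=j[-1]+(v[j[-1]]-th)/(v[j[-1]]-v[j[-1]+1]); return lo,hi
for nm,cols,z in (('ledge',range(339,352),.004),('roof',range(372,394),.018)):
    lv=np.median(S[212:228,list(cols)]); th=(bg+lv)/2; L=[];H=[]
    for u in cols:
        lo,hi=cross(S[195:245,u],th); L.append(ray(u,lo+195,z)); H.append(ray(u,hi+195,z))
    L=np.array(L)*1000;H=np.array(H)*1000; M=(L+H)/2
    for n2,q in (('far',L),('near',H),('mid',M)): 
        k=np.polyfit(q[:,1],q[:,0],1); print(nm,n2,'slope deg',np.degrees(np.arctan(k[0])).round(2),'x@-340',np.polyval(k,-340).round(1),'x@-400',np.polyval(k,-400).round(1),'x@-300',np.polyval(k,-300).round(1))
    print('width',(L[:,0]-H[:,0]).mean())
for v in range(210,231,4):
    r=S[v,320:410]; lo,hi=cross(r,(bg+np.median(S[212:228,342:352]))/2); print(v,(ray(lo+320,v,.004)*1000).round(1),(ray(hi+320,v,.018)*1000).round(1))
E
```

```text
bg -6.2 ledge 3.8 roof 3.8
ledge far slope deg 2.68 x@-340 479.8 x@-400 477.0 x@-300 481.6
ledge near slope deg 2.66 x@-340 413.6 x@-400 410.8 x@-300 415.5
ledge mid slope deg 2.67 x@-340 446.7 x@-400 443.9 x@-300 448.5
width 66.04917691753295
roof far slope deg 3.35 x@-340 480.0 x@-400 476.4 x@-300 482.3
roof near slope deg 2.69 x@-340 412.5 x@-400 409.7 x@-300 414.4
roof mid slope deg 3.02 x@-340 446.2 x@-400 443.1 x@-300 448.3
width 66.44913617473775
210 [ 474.6 -280.2    4. ] [ 470.  -447.4   18. ]
214 [ 463.1 -279.7    4. ] [ 458.6 -446.7   18. ]
218 [ 451.6 -279.6    4. ] [ 447.3 -446.    18. ]
222 [ 440.2 -278.7    4. ] [ 435.9 -445.9   18. ]
226 [ 428.7 -278.3    4. ] [ 424.6 -445.3   18. ]
230 [ 417.3 -278.2    4. ] [ 413.3 -444.1   18. ]
```

View pics/s14d.png

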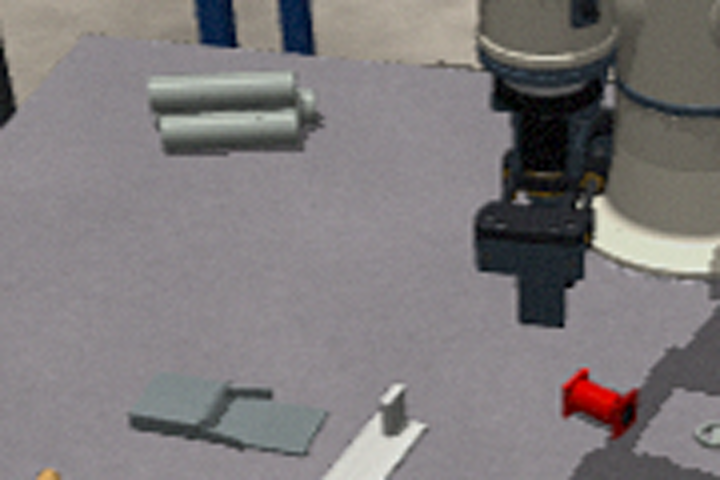

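Emit:
servo_tool(
  commands=[
    [-12.9,2,-17.1,-74.5,0],
    [-12.9,4,-17.1,-74.5,0],
    [-12.9,8,-17.1,-74.5,0],
    [-12.9,10,-17.1,-74.5,0],
    [-12.9,12,-17.1,-74.5,0],
    [-12.9,14,-17.1,-74.5,0],
    [-12.9,14,-17.1,-74.5,0],
    [-12.9,14,-17.1,-74.5,0],
    [-12.9,14,-17.1,-74.5,0],
    [-12.9,14,-17.1,-74.5,0],
    [-12.9,14,-17.1,-74.5,0],
    [-12.9,14,-17.1,-74.5,0],
  ],
  newtons=40,
)

```text
time_s: 42.55
tool_pos: [0.4384, -0.2167, 0.1093]
orientation: [-1.57, -0.0, 1.35]
force: [-0.9, 0.2, 0.0]
grip_width: 0.0454
```

```bash
python3 go.py .4328 -.2122 .014 77.3;python3 - <<'E'
from m import *
snap('scene','s15')
a=cv2.imread('pics/s15.png');cv2.imwrite('pics/s15c.png',cv2.resize(a[120:270,130:280],None,fx=4,fy=4,interpolation=cv2.INTER_CUBIC))
E
```

```text
t=42.5 at [ 0.4384 -0.2167  0.1093] psi 77.3 shift [0.32 9.53 0.64] turn 0.0 rows>=1.9 w 0.0454 F [-0.9  0.2  0. ]
```

View pics/s15c.png

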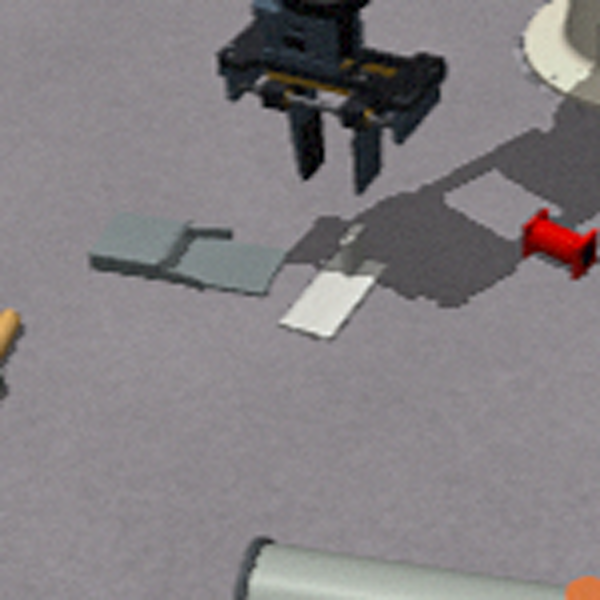

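Emit:
servo_tool(
  commands=[
    [0.3,3,0.6,0,0],
    [0.3,6,0.6,0,0],
    [0.3,9.4,0.6,0,0],
    [0.3,9.4,0.6,0,0],
    [0.3,9.4,0.6,0,0],
  ],
)

```text
time_s: 43.1
tool_pos: [0.4329, -0.2129, 0.0158]
orientation: [-1.57, -0.0, 1.351]
force: [-0.2, 0.2, 0.7]
grip_width: 0.0458
```

```bash
python3 go.py .4328 -.2122 .014 77.3
```

```text
t=43.1 at [ 0.4329 -0.2129  0.0158] psi 77.4 shift [0.07 0.18 0.03] turn 0.1 rows>=0.0 w 0.0458 F [-0.2  0.2  0.7]
```

Emit:
servo_tool(
  commands=[
    [0.1,0.1,0,0,1],
    [0.1,0.1,0,0,1],
    [0.1,0.1,0,0,1],
    [0.1,0.1,0,0,1],
    [0.1,0.1,0,0,1],
    [0.1,0.1,0,0,1],
  ],
)

```text
time_s: 43.7
tool_pos: [0.4335, -0.2123, 0.0148]
orientation: [-1.571, 0.0, 1.352]
force: [-1.1, 0.4, 8.6]
grip_width: 0.0097
```

Emit:
servo_tool(
  commands=[
    [0,-3,0,0,1],
    [0,-6,0,0,1],
    [0,-6,0,0,1],
    [0,-6,0,0,1],
  ],
)

```text
time_s: 44.1
tool_pos: [0.4335, -0.2123, 0.0748]
orientation: [-1.572, 0.0, 1.352]
force: [-0.3, 0.9, -1.7]
grip_width: 0.0096
```

```bash
python3 go.py .4518 -.225 .074 -2.75
```

```text
t=44.1 at [ 0.4335 -0.2123  0.0748] psi 77.5 shift [-0.84  0.08 -2.06] turn 80.2 rows>=9.3 w 0.0096 F [-0.3  0.9 -1.7]
```

Emit:
servo_tool(
  commands=[
    [-0.84,0,-2.06,80.2,1],
    [-0.84,0,-2.06,80.2,1],
    [-0.84,0,-2.06,80.2,1],
    [-0.84,0,-2.06,80.2,1],
    [-0.84,0,-2.06,80.2,1],
    [-0.84,0,-2.06,80.2,1],
    [-0.84,0,-2.06,80.2,1],
    [-0.84,0,-2.06,80.2,1],
    [-0.84,0,-2.06,80.2,1],
    [-0.84,0,-2.06,80.2,1],
    [-0.84,0,-2.06,80.2,1],
    [-0.84,0,-2.06,80.2,1],
  ],
)

```text
time_s: 45.3
tool_pos: [0.4512, -0.2246, 0.0737]
orientation: [-1.57, 0.001, -0.045]
force: [-0.6, -0.0, -1.6]
grip_width: 0.0096
```

```bash
python3 go.py .4519 -.2285 .0205 -2.75;python3 - <<'E'
from m import *
snap('scene','s16');snap('top','t16')
a=cv2.imread('pics/s16.png');b=cv2.imread('pics/t16.png')
cv2.imwrite('pics/s16c.png',np.hstack([cv2.resize(a[130:230,130:230],(390,390),interpolation=cv2.INTER_CUBIC),cv2.resize(b[170:270,300:400],(390,390),interpolation=cv2.INTER_CUBIC)]))
p,W=load('t16','top'); f=p.astype(int)
comps(W,.055,.075,yr=(-.4,-.15),xr=(.38,.52),extra=(f.min(-1)>120),minn=40)
p,W=load('s16','scene'); f=p.astype(int)
comps(W,.055,.075,yr=(-.4,-.15),xr=(.38,.52),extra=(f.min(-1)>100),minn=40)
E
```

```text
t=45.3 at [ 0.4512 -0.2246  0.0737] psi -2.6 shift [ 0.1   5.32 -0.39] turn 0.1 rows>=1.1 w 0.0096 F [-0.6 -0.  -1.6]
 px(199, 175) zmed 68.2 n 237 c [ 450.7 -264.9] size [111.9  54.9] ang 86.0
```

View pics/s16c.png

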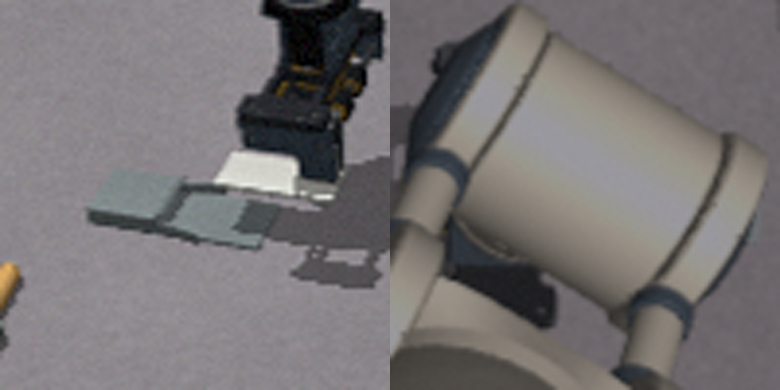

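Emit:
servo_tool(
  commands=[
    [0.1,3,-0.4,0.1,1],
    [0.1,4.8,-0.4,0.1,1],
    [0.1,5.3,-0.4,0.1,1],
    [0.1,5.3,-0.4,0.1,1],
    [0.1,5.3,-0.4,0.1,1],
    [0.1,5.3,-0.4,0.1,1],
  ],
)

```text
time_s: 46.0
tool_pos: [0.4529, -0.2291, 0.0223]
orientation: [-1.571, -0.001, -0.049]
force: [0.0, -0.1, -1.1]
grip_width: 0.0099
```

```bash
python3 go.py .4519 -.2285 .0200 -2.75  .4495 -.2785 .02 -2.75  .4463 -.3442 .02 -2.75
```

```text
t=46.0 at [ 0.4529 -0.2291  0.0223] psi -2.8 shift [-0.1   0.23  0.06] turn -0.1 rows>=0.1 w 0.0099 F [ 0.  -0.1 -1.1]
t=46.0 at [ 0.4529 -0.2291  0.0223] psi -2.8 shift [-0.1   0.23 -4.95] turn -0.1 rows>=1.0 w 0.0099 F [ 0.  -0.1 -1.1]
t=46.0 at [ 0.4529 -0.2291  0.0223] psi -2.8 shift [ -0.09   0.24 -11.53] turn -0.1 rows>=2.3 w 0.0099 F [ 0.  -0.1 -1.1]
```

Advance slowly along −z (tool) into the guides.

Emit:
servo_tool(
  commands=[
    [-0.1,0.2,0,0,1],
    [-0.1,0.2,-1,0,1],
    [-0.1,0.2,-2,0,1],
    [-0.1,0.2,-3,0,1],
    [-0.1,0.2,-4,0,1],
    [-0.1,0.2,-5,0,1],
    [-0.1,0.2,-5,0,1],
    [-0.1,0.2,-5,0,1],
  ],
)

```text
time_s: 46.8
tool_pos: [0.4488, -0.2789, 0.0194]
orientation: [-1.571, 0.0, -0.05]
force: [-0.5, 0.6, -1.5]
grip_width: 0.0098
```

```bash
python3 go.py .4463 -.3442 .02 -2.75;python3 - <<'E'
from m import *
snap('scene','s17')
a=cv2.imread('pics/s17.png')
cv2.imwrite('pics/s17c.png',cv2.resize(a[130:230,130:230],(600,600),interpolation=cv2.INTER_CUBIC))
E
```

```text
t=46.8 at [ 0.4488 -0.2789  0.0194] psi -2.9 shift [ 0.08 -0.06 -6.54] turn -0.1 rows>=1.3 w 0.0098 F [-0.5  0.6 -1.5]
```

View pics/s17c.png

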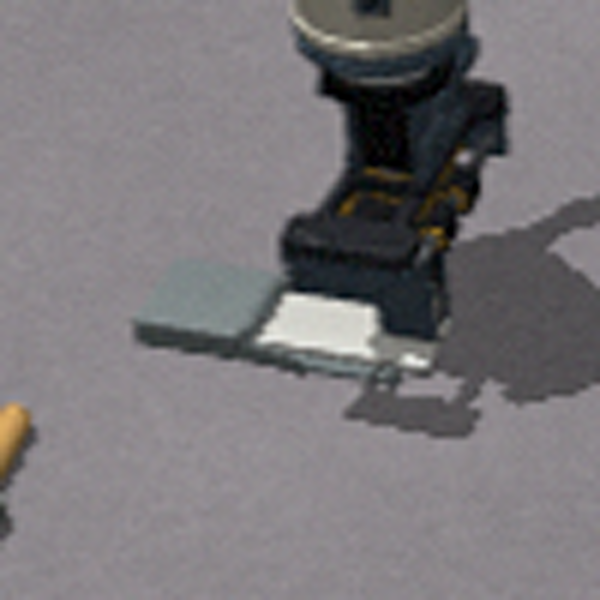

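Emit:
servo_tool(
  commands=[
    [0.05,0,-0.6,0,1],
    [0.05,0,-1.2,0,1],
    [0.05,0,-1.8,0,1],
    [0.05,0,-2.4,0,1],
    [0.05,0,-3,0,1],
    [0.05,0,-3,0,1],
  ],
)

```text
time_s: 47.45
tool_pos: [0.4481, -0.3097, 0.0195]
orientation: [-1.571, -0.0, -0.05]
force: [0.1, 0.6, -1.6]
grip_width: 0.01
```

```bash
python3 go.py .4463 -.3442 .02 -2.75
```

```text
t=47.5 at [ 0.4481 -0.3097  0.0195] psi -2.9 shift [-0.   -0.05 -3.45] turn -0.1 rows>=0.7 w 0.0100 F [ 0.1  0.6 -1.6]
```

Inside the mouth with no lateral force. Continue.

Emit:
servo_tool(
  commands=[
    [0,0,-0.6,0,1],
    [0,0,-1.2,0,1],
    [0,0,-1.8,0,1],
    [0,0,-2.4,0,1],
    [0,0,-2.9,0,1],
    [0,0,-2.9,0,1],
  ],
)

```text
time_s: 48.05
tool_pos: [0.4466, -0.3385, 0.0195]
orientation: [-1.571, -0.0, -0.05]
force: [0.6, -0.4, -1.3]
grip_width: 0.0098
```

Emit:
servo_tool(
  commands=[
    [0,0,-0.2,0,1],
    [0,0,-0.4,0,1],
    [0,0,-0.6,0,1],
    [0,0,-0.7,0,1],
  ],
)

```text
time_s: 48.45
tool_pos: [0.4463, -0.3448, 0.0195]
orientation: [-1.571, -0.0, -0.049]
force: [0.5, -0.1, -1.1]
grip_width: 0.0096
```

Emit:
servo_tool(
  commands=[
    [0,0,-0.1,0,1],
    [0,0,-0.2,0,1],
    [0,0,-0.3,0,1],
    [0,0,-0.3,0,1],
  ],
)

```text
time_s: 48.85
tool_pos: [0.4457, -0.3455, 0.0193]
orientation: [-1.567, 0.001, -0.049]
force: [4.0, 16.7, 3.8]
grip_width: 0.0098
```

Emit:
servo_tool(
  commands=[
    [0,0.05,0,0,1],
    [0,0.05,0,0,1],
    [0,0.05,0,0,0.4],
    [0,0.05,0,0,0.4],
    [0,0.05,0,0,0.4],
  ],
)

```text
time_s: 49.35
tool_pos: [0.4462, -0.348, 0.019]
orientation: [-1.571, -0.0, -0.049]
force: [-0.1, 0.9, 0.1]
grip_width: 0.0272
```

Emit:
servo_tool(
  commands=[
    [0,-3,0,0,0.4],
    [0,-7,0,0,0.4],
    [0,-12,0,0,0.4],
    [0,-15,0,0,0.4],
    [0,-15,0,0,0.4],
  ],
)

```text
time_s: 49.85
tool_pos: [0.4477, -0.3495, 0.1734]
orientation: [-1.576, -0.006, -0.049]
force: [-0.3, -0.1, -0.9]
grip_width: 0.0275
```

Emit:
servo_tool(
  commands=[
    [0,0,5,0,0.4],
    [0,0,10,0,0.4],
    [0,0,15,0,0.4],
    [0,0,20,0,0.4],
    [0,0,25,0,0.4],
    [0,0,30,0,0.4],
    [0,0,30,0,0.4],
  ],
)

```text
time_s: 50.55
tool_pos: [0.4599, -0.043, 0.1685]
orientation: [-1.57, 0.001, -0.044]
force: [-0.5, -0.4, 0.2]
grip_width: 0.0272
```

```bash
python3 - <<'E'
from m import *
snap('scene','s18');snap('top','t18')
a=cv2.imread('pics/s18.png');b=cv2.imread('pics/t18.png')
cv2.imwrite('pics/s18c.png',np.hstack([cv2.resize(a[130:230,130:230],(390,390),interpolation=cv2.INTER_CUBIC),cv2.resize(b[170:270,300:400],(390,390),interpolation=cv2.INTER_CUBIC)]))
cv2.imwrite('pics/s18f.png',cv2.resize(a,(780,585)))
p,W=load('t18','top'); f=p.astype(int); 
comps(W,.03,.06,yr=(-.45,-.25),xr=(.38,.52),minn=10)
comps(W,.03,.06,yr=(-.45,-.25),xr=(.38,.52),minn=10)
m=(f.min(-1)>125)&(W[...,1]<-.28)&(W[...,1]>-.42)&(W[...,0]>.4)&(W[...,0]<.49); rect(W,m,'bright')
print(np.nanpercentile(W[m],[1,50,99],axis=0)*1000)
E
```

```text
px(361, 219) zmed 47.9 n 45 c [ 444.7 -345.5] size [30.9  8.4] ang 88.4
 px(361, 219) zmed 47.9 n 45 c [ 444.7 -345.5] size [30.9  8.4] ang 88.4
bright n 204 c [ 444.3 -351.8] size [39.4 51.4] ang 87.6
[[ 420.79973239 -371.16922139    3.86133081]
 [ 447.49603557 -350.87205627    9.94600126]
 [ 470.11606659 -332.36615649   52.20023061]]
```

View pics/s18c.png

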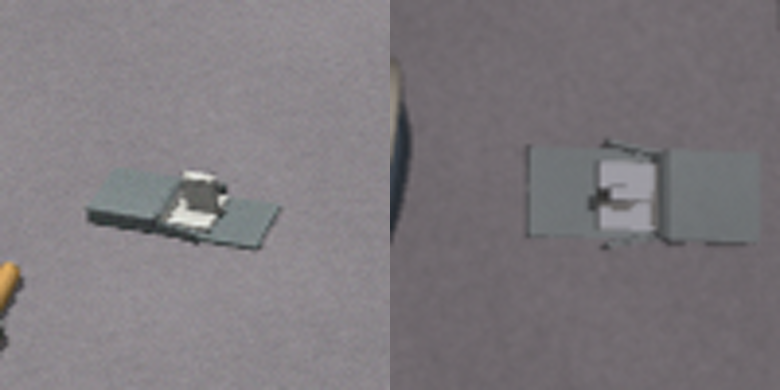

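View pics/s18f.png

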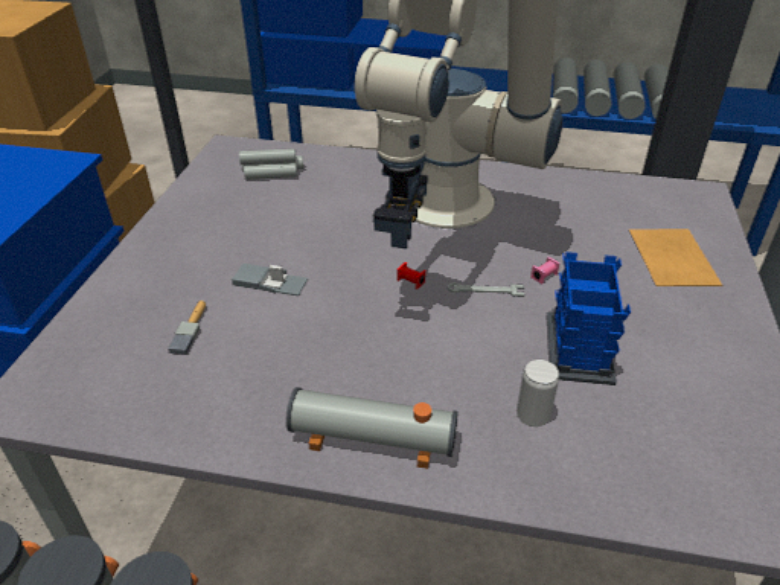

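```bash
python3 go.py .4478 -.300 .10 -2.8 .4478 -.300 .028 -2.8
```

```text
t=50.6 at [ 0.4607 -0.0472  0.1686] psi -2.7 shift [ -0.11   6.87 -25.31] turn 0.1 rows>=5.2 w 0.0273 F [-0.2  0.4 -0.8]
t=50.6 at [ 0.4607 -0.0472  0.1686] psi -2.7 shift [ -0.11  14.07 -25.31] turn 0.1 rows>=5.8 w 0.0273 F [-0.2  0.4 -0.8]
```

Emit:
servo_tool(
  commands=[
    [-0.1,2,-5,0,1],
    [-0.1,4,-10,0,1],
    [-0.1,6,-15,0,1],
    [-0.1,7,-20,0,1],
    [-0.1,7,-25.3,0,1],
    [-0.1,7,-25.3,0,1],
    [-0.1,7,-25.3,0,1],
    [-0.1,10,-25.3,0,1],
    [-0.1,14,-25.3,0,1],
    [-0.1,14,-25.3,0,1],
    [-0.1,14,-25.3,0,1],
  ],
  newtons=20,
)

```text
time_s: 51.75
tool_pos: [0.4469, -0.3, 0.0293]
orientation: [-1.57, 0.001, -0.049]
force: [0.6, -0.4, 0.9]
grip_width: 0.0005
```

Emit:
servo_tool(
  commands=[
    [0,0,-0.4,0,1],
    [0,0,-0.8,0,1],
    [0,0,-1.2,0,1],
    [0,0,-1.2,0,1],
  ],
)

```text
time_s: 52.15
tool_pos: [0.447, -0.3124, 0.0299]
orientation: [-1.57, -0.001, -0.05]
force: [3.0, 8.3, 7.1]
grip_width: 0.0005
```

Emit:
servo_tool(
  commands=[
    [0,0,-0.1,0,1],
    [0,0,-0.2,0,1],
    [0,0,-0.2,0,1],
  ],
)

```text
time_s: 52.45
tool_pos: [0.4468, -0.3127, 0.0298]
orientation: [-1.568, -0.0, -0.05]
force: [7.5, 21.7, 11.0]
grip_width: 0.0007
```

Tag is solid against the stop (21.7 N, no travel). Back off, raise and do a final look.

Emit:
servo_tool(
  commands=[
    [0,0,1,0,1],
    [0,0,2,0,1],
    [0,0,3,0,1],
    [0,0,3,0,1],
    [0,-5,3,0,1],
    [0,-10,3,0,1],
    [0,-15,3,0,1],
    [0,-20,8,0,1],
    [0,-20,13,0,1],
    [0,-20,18,0,1],
    [0,-20,23,0,1],
    [0,-20,23,0,1],
  ],
)

```text
time_s: 53.65
tool_pos: [0.4575, -0.0815, 0.2294]
orientation: [-1.57, -0.0, -0.047]
force: [0.4, -0.1, 0.3]
grip_width: 0.0005
```

Emit:
servo_tool(
  commands=[
    [0,0,0,0,0],
    [0,0,0,0,0],
    [0,0,0,0,0],
  ],
)

```text
time_s: 53.95
tool_pos: [0.4581, -0.086, 0.2289]
orientation: [-1.571, -0.0, -0.05]
force: [-0.2, 0.1, -0.1]
grip_width: 0.0218
```

```bash
python3 - <<'E'
from m import *
snap('scene','s19');snap('top','t19')
b=cv2.imread('pics/t19.png');cv2.imwrite('pics/t19c.png',cv2.resize(b[110:310,70:420],None,fx=2.2,fy=2.2,interpolation=cv2.INTER_CUBIC))
p,W=load('t19','top'); f=p.astype(int); blue=(f[...,2]>f[...,0]+40)
comps(W,.03,.06,yr=(-.45,-.25),xr=(.38,.52),minn=10,lab='fin')
comps(W,.157,.195,yr=(.2,.5),extra=blue,lab='top rim')
s=robot.observe(); print(s['time_s'],s['tool_pos'],s['force'])
E
```

```text
fin px(361, 220) zmed 47.8 n 52 c [ 444.7 -346.6] size [32.4  8.6] ang 87.9
top rim px(90, 187) zmed 168.8 n 897 c [537.2 359.3] size [185.7 119.4] ang 3.3
54.05 [ 0.45803003 -0.08605557  0.22886157] [ 1.29716778  0.09638828 -0.9004344 ]
```

View pics/t19c.png

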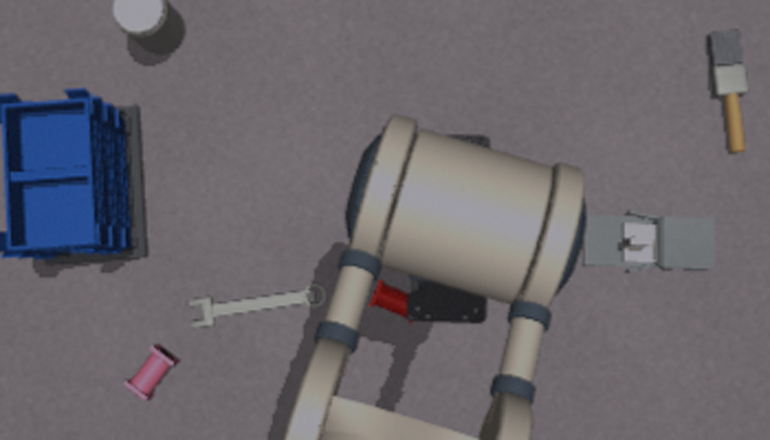

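The picture shows the tray stack level on the base (crop ~(55,170)), the tag home in the sleeve (fin ~(637,240)) and the bystanders unmoved. Handing in.

```bash
python3 -c "
from bench import robot
print(robot.close_job())"
```

```text
the job is handed in; nothing more can be done
None
```

The job is finished and handed in at about 54 s of the 210 s allowed. All three blue trays are stacked on the base, the three grey stubs are packed, and the tag is home in its sleeve. The hand-in gave no verdict.

- **Stubs:** Two stubs lie flat in the bottom tray and one in the middle tray. Each was checked in the camera before the next tray covered it. I saw no fourth stub in the pictures.
- **Stack:** The tray floors measured about 23.5, 73.5 and 124 mm above the bench, against 24, 74 and 124 mm expected. The top rim was at about 169 mm against 170 mm, and its tilt was within camera noise.
- **Tag:** After letting go I pushed it once more from behind with closed fingers. It held at about 22 N with almost no movement (0.3 mm). The fin sits about 1–2 mm deeper than my camera estimate of the home position, which is within the calibration error.
- **Bystanders:** I did not touch the can, wrench, brush or the pink and red look-alikes. The last top picture shows them in place, except that the red one is partly hidden by the arm. It looked unmoved in the earlier views.
- **Disagreement between cameras:** The scene camera read floor heights about 5 mm higher than the top camera. I relied on the top camera for heights. The seating contact felt at the gripper agreed with it.

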